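# Put the sanding kit away: sleeves on their pegs, box clicked shut, blocks in a row

### The job

Sanding is finished, so put the kit away: push every sanding sleeve on the bench fully home over the peg its bore fits in the clear box, and once they are all in, bring the lid down and press it shut past its catch. Stand the four cork-soled sanding blocks, cork down, close side by side in one straight row on the low timber shelf, like books with their narrow ends to the shelf's long front edge. Leave the other things on the bench where they are.

Things in the scene. Friction and masses are not known exactly. Their poses are not given: they have to be found in the camera images.
- sleeve_large: largest sanding sleeve: a rigid brown abrasive tube open at both ends, outer diameter 50 mm, bore 42 mm, 42 mm tall, 30-60 g, standing on end on the bench at the start; may be absent (None). Origin: centre of its underside, z along the tube. Fits the 39 mm peg.
- sleeve_medium: middle sanding sleeve: a rigid brown abrasive tube open at both ends, outer diameter 38 mm, bore 30 mm, 42 mm tall, 30-60 g, standing on end on the bench at the start; may be absent (None). Origin: centre of its underside, z along the tube. Fits the 27 mm peg.
- sleeve_small: smallest sanding sleeve: a rigid brown abrasive tube open at both ends, outer diameter 28 mm, bore 20 mm, 42 mm tall, 30-60 g, standing on end on the bench at the start; may be absent (None). Origin: centre of its underside, z along the tube. Fits the 17 mm peg.
- block_a: sanding block, wood with a cork sole, one of four: 56 mm (its x) by 38 mm (its y), 40 mm tall (lower 10 mm cork), about 70 g. Origin: centre of the underside; z up. The four blocks are alike.
- block_b: sanding block, wood with a cork sole, one of four: 56 mm (its x) by 38 mm (its y), 40 mm tall (lower 10 mm cork), about 70 g. Origin: centre of the underside; z up. The four blocks are alike.
- block_c: sanding block, wood with a cork sole, one of four: 56 mm (its x) by 38 mm (its y), 40 mm tall (lower 10 mm cork), about 70 g. Origin: centre of the underside; z up. The four blocks are alike.
- block_d: sanding block, wood with a cork sole, one of four: 56 mm (its x) by 38 mm (its y), 40 mm tall (lower 10 mm cork), about 70 g. Origin: centre of the underside; z up. The four blocks are alike.
- box: clear acrylic box fixed to the bench, 84 mm front to back (x), 298 mm long (y), 62 mm high, walls 4 mm; plywood board inside, its top 12 mm above the bench, with three pegs in one row along y, 86 mm apart. A spring ball catch stands out 9 mm at the middle of the front (-x) wall, just below the rim. Origin: centre of underside; x towards the hinge (away from the robot), z up.
- peg_large (a point): foot of the thickest peg in the box, a fixed wooden spigot 39 mm in diameter, 32 mm tall with its top 8 mm tapered in by 5 mm all round, 86 mm to +y of the middle peg. Point: on the peg's axis at the top face of the plywood board, where the sleeve's underside rests when fully home. Axes as box.
- peg_medium (a point): foot of the middle peg in the box, a fixed wooden spigot 27 mm in diameter, 32 mm tall with its top 8 mm tapered in by 5 mm all round, in the middle of the box. Point: on the peg's axis at the top face of the plywood board, where the sleeve's underside rests when fully home. Axes as box.
- peg_small (a point): foot of the thinnest peg in the box, a fixed wooden spigot 17 mm in diameter, 32 mm tall with its top 8 mm tapered in by 5 mm all round, 86 mm to -y of the middle peg. Point: on the peg's axis at the top face of the plywood board, where the sleeve's underside rests when fully home. Axes as box.
- lid (a joint): angle of the clear flat lid (298 mm long, 100 mm from hinge to front, 4 mm thick), rad: 0 = shut on the rim, grows opening; starts open at 1.58-1.76 (stop 1.8). Friction holds it above about 1.25; below, it sinks by itself until its front tongue rests on the catch at about 0.11, some 10 mm high. It will not shut over a sleeve more than 8 mm proud of the board.
- lid_hinge (a point): middle of the lid's hinge line, on the rim of the box's far wall, 62 mm above the bench; the line runs along the box's y.
- lid_front (a point): point on the lid's outer (upper, when shut) face, middle of its length, 88 mm from the hinge line and 11 mm inside its front edge: the place to press; about 8 N down here, kept up over 5 mm, takes the lid past the catch to snap to 0, where it stays. Rides with the lid.
- shelf: low dark timber shelf fixed to the bench on the robot's right: a flat board 250 mm long (its y) by 130 mm deep (its x), top face 60 mm above the bench, on two cheeks, open above and on all sides. Origin: centre of its foot; x across the depth, y along the length.
- shelf_top (a point): centre of the shelf board's top face; axes as shelf.
- cup: red silicone cup, 66 mm across, 60 mm tall, loose on the bench between box and shelf; not part of the job, leave it where it is. Origin: its underside centre.
- wax_tin: round metal tin, 72 mm across, 50 mm tall, beyond the left end of the box; not part of the job, leave it where it is. Origin: its underside centre.
- tape_roll: roll of tape lying flat, 90 mm across, 25 mm tall, near right; not part of the job, leave it where it is. Origin: its underside centre.
- glue: white glue bottle, 56 mm across, 160 mm tall, behind the box; not part of the job, leave it where it is. Origin: its underside centre.
- driver: screwdriver lying on the bench at the back; not part of the job, leave it where it is. Origin: its underside centre.
- offcut: flat offcut of board 40 x 110 x 22 mm, lying near the robot on its left; not part of the job, leave it where it is. Origin: its underside centre.
Mind the look-alikes: they are no part of the job. Leave any blue or red look-alike of the sleeve_small alone.

How it is judged:
By the outcome, as a careful person would: the job done as asked, in the order asked, and still so for the second after the job is handed in, with the robot touching nothing.
Of sleeve_large, sleeve_medium, sleeve_small only 2 to 3 are there at a start; the rules pass over those that are not, and their reading is None.
At some moment in a run one of sleeve_large, sleeve_medium, sleeve_small, block_a, block_b, block_c, block_d may be knocked a few centimetres aside while the robot is not near it.
It also fails if it takes over 210 s, if anything falls off the work surface, if the arm or the gripper's body presses on something with over 40 N, if the wrist force passes 120 N, or if a joint passes its speed limit or range.

### The arm

A 7-joint arm with a two-finger parallel gripper is mounted at the origin on the work surface. World frame = base frame: x ahead of the robot, y to its left, z up, the work surface at z = 0. Lengths are in m, angles in rad, forces in N, time in s.
With the tool pointing down it reaches from about 0.425 to 0.825 m from the base axis. Payload 3.6 kg.
Tool frame: the origin (TCP) lies midway between the tips of the shut fingers; the grasp point (between the pads) lies 19 mm behind it; z points along the fingers, y is the line along which they close (so a half turn about z gives the same grasp; the last joint's range is limited). The gripper opens to 93 mm and grips with 3 to 60 N. Pads are 15 mm wide; open, the fingers measure 128 mm over their backs; the gripper's body (75 mm by 188 mm) begins 65 mm behind the grasp point.
Start: joints at [1.163, 0.615, -0.013, 1.423, 0.008, 1.103, -0.04], TCP at [0.242, -0.603, 0.219] pointing down, gripper open.
Joint ranges: [-3.12, 3.12], [-0.3, 2.06], [-1.34, 1.32], [0.26, 2.42], [-1.36, 4.5], [0.01, 1.98], [-2.84, 2.84]. Speed limits (rad/s): [2.79, 2.79, 3.14, 3.14, 3.14, 3.14, 3.14].

### API

Orientations are given as a unit quaternion [x, y, z, w].
In Python, from cell import telemetry, optics, workorder gives the robot as it stands. The module is installed in compiled form; this text tells all that it offers.
- The arm moves only by the tool step_arm, never from a script. Its argument "steps" is a list that holds one entry, the list of rows, each a list of 7 numbers: the turn, a rotation vector about the tool's x, y, z in units of 6 degrees (1.0 is 6 degrees), then the shift along the tool's x, y, z in units of 40 mm (1.0 is 40 mm), then the opening, from 0 (shut) to 1 (fully open). A call has 1 to 8 rows; each row shifts and turns the commanded pose from where the row before left it, along the tool's axes as they then stand; what a row does not reach is not made up. A row lasts 1/12 s, in which the tool goes at most 41.7 mm and 7.16 degrees, less where a joint would pass 70% of its speed; a pose out of reach is approached as far as the arm can. A call with a number of a shift or a turn outside -1 to 1 is refused whole. A call with a gripper value outside its range is refused whole. The fingers move at their own pace and stop on an object; "grip_force" is the grip in N (left out, the last holds). Time passes only in rows, so rows that do not move let the fingers close. It gives the time, the measured TCP pose, the force, the opening and the grip force at its end, in the units of the state.
- telemetry.get_obs(): the state, without advancing time (a new reading comes with each control period).
- optics.snapshot(name): name is "scene" or "top" or "wrist"; returns a dict with "frame" (480x640x3 uint8, red, green, blue), "z_map" (480x640 float32, m along the optical axis (not along the pixel's ray), 0 where there is no reading), "mtx" (3x3 intrinsics, pixels), "position" and "rotation" of the camera in the world; the wrist camera has in their place "tool_from_camera" (4x4, takes a point from camera to tool coordinates, whose origin is the TCP and whose axes are the flange's). Camera axes: x right, y down, z forward; pixel columns grow to the right and rows downward; lengths in m; the calibration is good to about 2 mm. The wrist camera is an equidistant fisheye: a pixel r from the principal point sees the ray r / f radians off the axis. A picture is of the moment at which its call begins: read the wrist's pose just before it.
- workorder.job_done(): hands the job in; it is judged then, once.
Trained networks look in a picture, given as the dict that the camera call returned (one of the last four; its "shot" number tells which), for a name from the list of things; names that differ only in an ending like _2 or _b are one class to them, and where a whole thing is asked for, a point or a joint stands for the part that bears it (a point fixed in the world has none). Each returns a list of dicts, best first, with "confidence" (0 to 1); they miss things now and then, are a little off and sometimes report something else, mostly with a low value. They report only what shows in the picture. A call takes as long as a camera call. They do not tell look-alikes from the thing itself.
- optics.look_for(thing, picture): "extent" ([left, top, right, bottom] in pixels, round what is visible of it).
- optics.tip_of(thing, picture): "point" ([column, row] in pixels: a listed point, or the origin of a listed thing).
The state is a dict: "t": time; "qpos": joint angles; "joint_vel": joint speeds; "effort": joint torques, N m; "eef_pos": TCP position; "tcp_rot": TCP orientation; "ft_force": force on the tool from outside, world axes, zero at the start; "moment": the same for the moment, N m; "width": opening from 0.0 (shut) to 1.0 (fully open); "grip_force": force on a finger pad.
Only numpy, scipy, OpenCV 4.12 (cv2) and the standard library are available. Lean on these libraries where they do the work, as an engineer would, in place of code of your own. Each camera call takes 0.05 s, during which the arm holds its last target. There are 200 camera calls.

## Working session

There is one attempt and no reset: what is moved stays moved. The work goes in short steps, Python scripts to look and compute and a tool call to move; the robot and the scene stay as the last step left them, time stands still between calls to the robot, and variables do not carry over. Pictures are saved under pics/ and viewed, at most 14 in all, crops included, and the job is handed in when it is done.

Besides the shell and the picture viewer there is one more tool, called after ">>>" as name([rows], argument=value, ...), one row to a line, values as JSON. step_arm: Moves the arm, as the interface text tells. Its arguments: {"type":"object","properties":{"steps":{"type":"array"},"grip_force":{"type":"number"}},"required":["steps"]}

```bash
mkdir -p pics; cat > h.py <<'E'
import numpy as np, cv2
from cell import telemetry, optics, workorder
from scipy.spatial.transform import Rotation as R
def snap(n,f=None):
    s=optics.snapshot(n)
    if f: cv2.imwrite('pics/'+f,cv2.cvtColor(s['frame'],cv2.COLOR_RGB2BGR))
    return s
def cloud(s):
    z=s['z_map'];K=s['mtx'];v,u=np.mgrid[:480,:640]
    c=np.stack([(u-K[0,2])/K[0,0]*z,(v-K[1,2])/K[1,1]*z,z],-1)
    Rm=np.array(s['rotation']); Rm=Rm if Rm.shape==(3,3) else R.from_quat(Rm).as_matrix()
    p=c@Rm.T+np.array(s['position']); p[z==0]=np.nan
    return p
def st():
    o=telemetry.get_obs(); print('t',o['t'],'pos',np.round(o['eef_pos'],4),'q',np.round(o['tcp_rot'],4),'f',np.round(o['ft_force'],1),'w',o['width'],'j',np.round(o['qpos'],2)); return o
E
python3 - <<'E'
from h import *
st()
for n in ('top','scene'):
    s=snap(n,n+'0.png'); p=cloud(s); np.save(n+'.npy',p)
    print(n,np.round(s['position'],3),np.round(s['mtx'],1).tolist(),np.round(s['rotation'],3).tolist())
    for t in ['sleeve_large','sleeve_medium','sleeve_small','block_a','peg_large','peg_medium','peg_small','shelf_top','cup','lid_front','lid_hinge']:
        for d in optics.tip_of(t,s)[:6]:
            u,v=map(int,np.round(d['point'])); u=min(max(u,0),639);v=min(max(v,0),479)
            print(t,round(d['confidence'],2),u,v,np.round(p[v,u],3))
E
```

```text
t 0.0 pos [ 0.2419 -0.6025  0.2175] q [ 9.818e-01  1.898e-01 -3.000e-04 -1.200e-03] f [-0.7 -0.3 -0.3] w 1.0019838216137003 j [ 1.16  0.62 -0.01  1.42  0.01  1.1  -0.04]
top [0.385 0.022 1.57 ] [[582.2, 0.0, 321.3], [0.0, 582.2, 234.4], [0.0, 0.0, 1.0]] [-0.696, 0.716, -0.039, 0.032]
sleeve_medium 0.67 172 235 [0.552 0.407 0.001]
sleeve_medium 0.59 386 266 [ 0.45  -0.164  0.038]
sleeve_small 0.7 383 226 [ 0.56  -0.164  0.003]
sleeve_small 0.53 340 267 [ 0.453 -0.044 -0.011]
sleeve_small 0.52 349 299 [ 0.366 -0.065 -0.   ]
sleeve_small 0.47 323 299 [ 0.368  0.004 -0.005]
sleeve_small 0.37 354 233 [ 0.543 -0.084  0.005]
sleeve_small 0.21 435 333 [ 0.269 -0.293 -0.003]
block_a 0.88 214 290 [0.4   0.288 0.047]
block_a 0.76 385 264 [ 0.455 -0.16   0.049]
block_a 0.72 291 278 [0.426 0.087 0.04 ]
block_a 0.54 257 277 [0.431 0.176 0.034]
peg_large 0.63 243 206 [0.619 0.209 0.045]
peg_medium 0.61 282 211 [0.605 0.107 0.032]
peg_small 0.76 309 214 [0.593 0.035 0.045]
shelf_top 0.6 468 242 [ 0.506 -0.378  0.059]
cup 0.76 382 227 [ 0.558 -0.162 -0.003]
lid_front 0.92 276 183 [0.656 0.113 0.159]

[... 401 characters left out ...]
_small 0.76 286 209 [0.376 0.005 0.005]
sleeve_small 0.74 251 218 [ 0.376 -0.077  0.008]
sleeve_small 0.71 273 280 [ 0.553 -0.082  0.008]
sleeve_small 0.56 273 236 [ 0.451 -0.049  0.018]
block_a 0.92 368 208 [0.461 0.17  0.031]
block_a 0.9 213 255 [ 0.473 -0.18   0.04 ]
block_a 0.83 404 184 [0.425 0.279 0.034]
block_a 0.67 324 215 [0.452 0.068 0.039]
peg_large 0.88 414 262 [0.659 0.167 0.082]
peg_medium 0.87 375 271 [0.649 0.091 0.079]
peg_medium 0.71 404 186 [0.427 0.278 0.03 ]
peg_small 0.7 335 280 [0.638 0.015 0.075]
shelf_top 0.77 105 291 [ 0.5   -0.383  0.061]
shelf_top 0.26 117 304 [ 0.536 -0.366  0.06 ]
cup 0.64 229 296 [ 0.591 -0.175  0.058]
lid_hinge 0.79 387 272 [0.65  0.118 0.064]
```

View pics/top0.png

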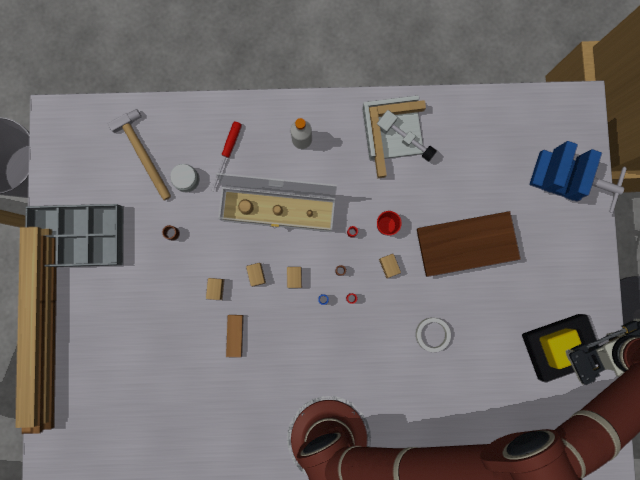

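View pics/scene0.png

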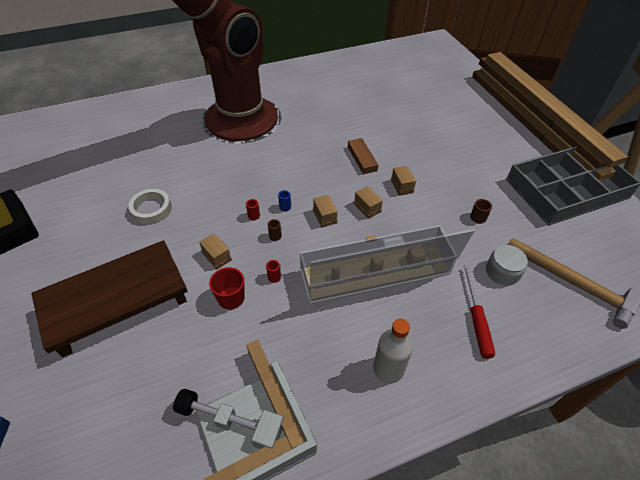

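The top view shows the box at about (277,210) with its lid open, pegs large to small from left to right, and the brown sleeves at (171,233) and (340,270). The blocks are at (214,289), (256,274), (294,277) and (390,265), and the shelf is at (468,243). The red and blue look-alikes are at (352,231), (351,298) and (323,299). The scene view agrees; no third brown sleeve shows.

```bash
cat >> h.py <<'E'
def blobs(p,cent,lo,hi,r=0.05):
    out=[]
    for c in cent:
        m=(np.hypot(p[...,0]-c[0],p[...,1]-c[1])<r)&(p[...,2]>lo)&(p[...,2]<hi)
        n,l,s,_=cv2.connectedComponentsWithStats(m.astype(np.uint8))
        if n<2: out.append(None);continue
        k=1+np.argmax(s[1:,4]); q=p[l==k][:,:2]; zz=p[l==k][:,2]
        (cx,cy),(w,h),a=cv2.minAreaRect((q*1000).astype(np.float32))
        if w<h: w,h,a=h,w,a+90
        out.append((round(cx/1e3,4),round(cy/1e3,4),round(w,1),round(h,1),round((a+90)%180-90,1),round(float(np.median(zz)),4),len(q)))
    return out
E
python3 - <<'E'
from h import *
for n in ('top','scene'):
    p=np.load(n+'.npy'); print(n)
    print('blk',*blobs(p,[(.40,.288),(.431,.176),(.426,.087),(.455,-.16)],.032,.05),sep='\n')
    print('slv',*blobs(p,[(.552,.407),(.453,-.044)],.03,.055,.035),sep='\n')
    print('slvlow',*blobs(p,[(.552,.407),(.453,-.044)],.01,.055,.035),sep='\n')
    print('shelf',*blobs(p,[(.506,-.378)],.05,.07,.2))
    print('pegs',*blobs(p,[(.605,.205),(.60,.115),(.593,.035)],.035,.055,.03),sep='\n')
    print('pegs',*blobs(p,[(.605,.205),(.60,.115),(.593,.035)],.025,.055,.03),sep='\n')
    print('box',*blobs(p,[(.605,.12)],.004,.2,.2))
    print('boxrim',*blobs(p,[(.605,.12)],.055,.068,.2))
    print('cup',*blobs(p,[(.558,-.162)],.045,.08,.06), *blobs(p,[(.55,-.084)],.03,.05,.03))
E
```

```text
top
blk
(0.4038, 0.29, 55.6, 38.4, -6.3, 0.0384, 296)
(0.4388, 0.1811, 55.9, 37.9, 11.5, 0.038, 295)
(0.4281, 0.0793, 52.6, 37.1, -1.5, 0.0381, 308)
(0.452, -0.1754, 55.7, 38.4, 19.5, 0.038, 300)
slv
(0.5557, 0.405, 36.6, 36.3, -25.4, 0.04, 83)
(0.4422, -0.0439, 25.9, 24.3, 43.3, 0.041, 44)
slvlow
(0.5554, 0.4051, 37.4, 37.2, 40.2, 0.0346, 137)
(0.4431, -0.0433, 26.7, 23.8, -2.1, 0.0405, 51)
shelf (0.5024, -0.3793, 252.7, 130.1, -81.2, 0.0586, 4723)
pegs
(0.6183, 0.2041, 35.1, 34.6, 31.5, 0.0414, 144)
(0.6082, 0.1187, 24.3, 24.2, 0.4, 0.0405, 75)
(0.5975, 0.034, 14.3, 13.3, -1.5, 0.0401, 29)
pegs
(0.6178, 0.2036, 37.1, 33.5, -70.4, 0.0406, 160)
(0.6082, 0.1187, 24.3, 24.2, 0.4, 0.04, 83)
(0.5973, 0.034, 15.5, 13.4, -1.0, 0.0397, 34)
box (0.634, 0.1332, 344.5, 156.6, 78.1, 0.0276, 5482)
boxrim (0.606, 0.1205, 298.9, 95.2, 82.8, 0.0613, 613)
cup (0.5617, -0.1734, 63.8, 63.4, -1.6, 0.0572, 160) (0.5455, -0.0787, 26.5, 25.0, -5.9, 0.0395, 45)
scene
blk
(0.4006, 0.292, 58.4, 38.7, -7.3, 0.0391, 303)
(0.4358, 0.1827, 56.0, 39.4, 11.9, 0.0389, 339)
(0.4252, 0.0817, 57.4, 38.8, -2.4, 0.039, 347)
(0.4485, -0.1731, 59.7, 38.1, 18.8, 0.039, 431)
slv
(0.5527, 0.4078, 38.5, 37.1, -72.6, 0.0384, 172)
(0.4391, -0.0415, 27.8, 26.8, -74.3, 0.0389, 118)
slvlow
(0.5528, 0.4076, 39.5, 36.8, -71.5, 0.0308, 335)
(0.44, -0.0412, 28.8, 27.8, 16.8, 0.0313, 217)
shelf (0.4983, -0.377, 250.6, 133.9, -81.3, 0.0592, 8570)
pegs
(0.5774, 0.2084, 23.4, 3.1, 83.0, 0.0444, 55)
None
None
pegs
(0.5776, 0.2084, 23.3, 3.5, 80.9, 0.0428, 64)
None
None
box (0.6103, 0.1215, 299.3, 108.8, 82.7, 0.072, 7995)
boxrim (0.6045, 0.1221, 298.6, 97.3, 82.7, 0.0615, 926)
cup (0.5584, -0.1704, 65.5, 64.2, 11.1, 0.0564, 451) (0.5419, -0.0765, 27.4, 26.7, -33.8, 0.0386, 132)
```

```bash
python3 - <<'E'
import cv2
a=cv2.imread('pics/top0.png')
c=cv2.resize(a[170:310,140:400],None,fx=3,fy=3,interpolation=cv2.INTER_CUBIC)
cv2.imwrite('pics/c1.png',c)
E
```

```text
(no output)
```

View pics/c1.png

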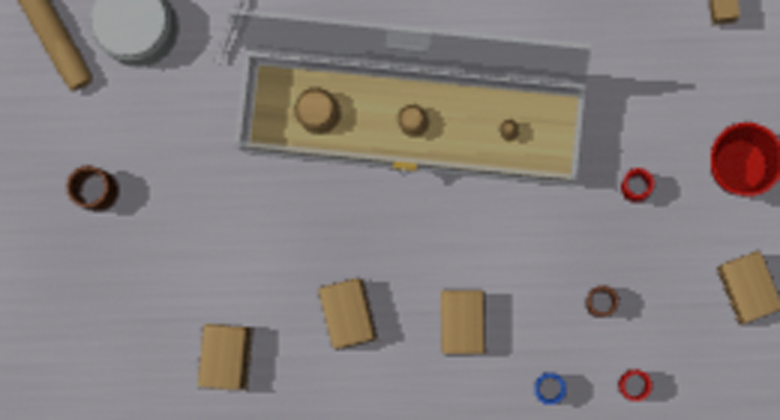

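The crop confirms the medium-sized sleeve at bottom left, the small brown one between the blocks and the coloured rings, and no large sleeve. I'll take the mean of the two cameras' positions. Next I'll write the row planner.

```bash
cat >> h.py <<'E'
def plan(wps,op,mx=0.85,o=None,order=0):
    """wps: (x,y,z,a_deg[,op]); tool down, tool x at heading a. prints rows"""
    o=o or telemetry.get_obs(); T=np.array(o['eef_pos'],float); M=R.from_quat(o['tcp_rot']); rows=[]
    for w in wps:
        if len(w)>4: op=w[4]
        G=R.from_euler('z',w[3],degrees=True)*R.from_quat([1,0,0,0]); g=np.array(w[:3])
        n=max(1,int(np.ceil(max(np.linalg.norm(g-T)/.04/mx,np.degrees((M.inv()*G).magnitude())/6/.95))))
        for i in range(n):
            rv=np.round((M.inv()*G).as_rotvec(degrees=True)/6/(n-i),2)
            M2=M*R.from_rotvec(rv*6,degrees=True)
            B=M if order==0 else M2
            sh=np.round(B.inv().apply((g-T)/(n-i))/.04,2)
            T=T+B.apply(sh*.04); M=M2; rows.append([*(rv+0.).tolist(),*(sh+0.).tolist(),op])
    for i in range(0,len(rows),8): print('[['+',\n'.join(str([round(x,2) for x in r]).replace('.0,',',').replace(' ','') for r in rows[i:i+8])+']]')
    print(len(rows),'rows')
    return rows
def head(o):
    m=R.from_quat(o['tcp_rot']).as_matrix(); return round(float(np.degrees(np.arctan2(m[1,0],m[0,0]))),2)
E
python3 - <<'E'
from h import *
s=snap('wrist'); print(np.round(s['tool_from_camera'],3).tolist(),np.round(s['mtx'],1).tolist())
plan([(.4408,-.0426,.15,-7.3)],1.0)
E
```

```text
[[-0.001, -0.971, -0.24, 0.066], [1.0, -0.001, -0.0, -0.001], [-0.0, -0.24, 0.971, -0.165], [0.0, 0.0, 0.0, 1.0]] [[371.6, 0.0, 321.9], [0.0, 371.6, 237.4], [0.0, 0.0, 1.0]]
[[[0,0,0.27,0.55,-0.62,0.1,1.0],
[0,0,0.27,0.53,-0.63,0.1,1.0],
[0,0,0.27,0.51,-0.65,0.09,1.0],
[0,0,0.27,0.49,-0.66,0.1,1.0],
[0,0,0.27,0.47,-0.68,0.09,1.0],
[0,0,0.27,0.45,-0.69,0.1,1.0],
[0,0,0.27,0.43,-0.7,0.09,1.0],
[0,0,0.27,0.41,-0.72,0.1,1.0]]]
[[[0,0,0.27,0.39,-0.73,0.09,1.0],
[0,0,0.27,0.37,-0.74,0.1,1.0],
[0,0,0.27,0.35,-0.75,0.09,1.0],
[0,0,0.27,0.33,-0.76,0.1,1.0],
[0,0,0.27,0.31,-0.77,0.09,1.0],
[0,0,0.27,0.29,-0.77,0.1,1.0],
[0,0,0.27,0.27,-0.78,0.09,1.0],
[0,0,0.27,0.25,-0.79,0.1,1.0]]]
[[[0,0,0.27,0.22,-0.79,0.09,1.0],
[0,0,0.27,0.2,-0.81,0.1,1.0]]]
18 rows
```

```bash
python3 - <<'E'
from h import *
plan([(.4408,-.0426,.15,172.7)],1)
E
```

```text
[[[0,0,-0.93,0.36,-0.41,0.06,1],
[0,0,-0.93,0.4,-0.38,0.06,1],
[0,0,-0.93,0.44,-0.33,0.06,1],
[0,0,-0.93,0.47,-0.29,0.06,1],
[0,0,-0.93,0.49,-0.24,0.06,1],
[0,0,-0.93,0.52,-0.2,0.06,1],
[0,0,-0.93,0.53,-0.14,0.06,1],
[0,0,-0.93,0.54,-0.09,0.06,1]]]
[[[0,0,-0.93,0.55,-0.04,0.07,1],
[0,0,-0.93,0.55,0.02,0.06,1],
[0,0,-0.93,0.55,0.07,0.07,1],
[0,0,-0.93,0.54,0.12,0.06,1],
[0,0,-0.93,0.52,0.17,0.07,1],
[0,0,-0.93,0.5,0.22,0.06,1],
[0,0,-0.93,0.48,0.27,0.07,1],
[0,0,-0.93,0.45,0.32,0.06,1]]]
[[[0,0,-0.93,0.42,0.36,0.07,1],
[0,0,-0.93,0.38,0.4,0.06,1],
[0,0,-0.93,0.34,0.43,0.07,1],
[0,0,-0.93,0.3,0.46,0.06,1],
[0,0,-0.93,0.25,0.49,0.07,1],
[0,0,-0.93,0.2,0.51,0.06,1],
[0,0,-0.94,0.15,0.53,0.07,1],
[0,0,-0.93,0.1,0.54,0.06,1]]]
[[[0,0,-0.94,0.04,0.55,0.07,1],
[0,0,-0.93,-0.01,0.56,0.06,1],
[0,0,-0.94,-0.06,0.55,0.07,1]]]
27 rows
```

>>> step_arm([
  [[0,0,-0.93,0.36,-0.41,0.06,1],[0,0,-0.93,0.4,-0.38,0.06,1],[0,0,-0.93,0.44,-0.33,0.06,1],[0,0,-0.93,0.47,-0.29,0.06,1],[0,0,-0.93,0.49,-0.24,0.06,1],[0,0,-0.93,0.52,-0.2,0.06,1],[0,0,-0.93,0.53,-0.14,0.06,1],[0,0,-0.93,0.54,-0.09,0.06,1]],
])

```text
t: 1.92
eef_pos: [0.3014, -0.4365, 0.1996]
tcp_rot: [0.835, 0.55, -0.0, 0.0]
ft_force: [0.4, 0.1, -0.0]
width: 1.002
grip_force: 0.0
```

>>> step_arm([
  [[0,0,-0.93,0.55,-0.04,0.07,1],[0,0,-0.93,0.55,0.02,0.06,1],[0,0,-0.93,0.55,0.07,0.07,1],[0,0,-0.93,0.54,0.12,0.06,1],[0,0,-0.93,0.52,0.17,0.07,1],[0,0,-0.93,0.5,0.22,0.06,1],[0,0,-0.93,0.48,0.27,0.07,1],[0,0,-0.93,0.45,0.32,0.06,1]],
])

```text
t: 2.58
eef_pos: [0.3602, -0.2705, 0.1788]
tcp_rot: [0.563, 0.826, -0.0, 0.0]
ft_force: [0.5, -0.6, -0.3]
width: 0.999
grip_force: 0.0
```

>>> step_arm([
  [[0,0,-0.93,0.42,0.36,0.07,1],[0,0,-0.93,0.38,0.4,0.06,1],[0,0,-0.93,0.34,0.43,0.07,1],[0,0,-0.93,0.3,0.46,0.06,1],[0,0,-0.93,0.25,0.49,0.07,1],[0,0,-0.93,0.2,0.51,0.06,1],[0,0,-0.94,0.15,0.53,0.07,1],[0,0,-0.93,0.1,0.54,0.06,1]],
])

```text
t: 3.25
eef_pos: [0.4189, -0.1045, 0.158]
tcp_rot: [0.207, 0.978, -0.0, 0.0]
ft_force: [0.1, -0.8, -0.8]
width: 1.001
grip_force: 0.0
```

>>> step_arm([
  [[0,0,-0.94,0.04,0.55,0.07,1],[0,0,-0.93,-0.01,0.56,0.06,1],[0,0,-0.94,-0.06,0.55,0.07,1],[0,0,0,0,0,0,1],[0,0,0,0,0,0,1]],
])

```text
t: 3.67
eef_pos: [0.441, -0.0418, 0.1499]
tcp_rot: [0.063, 0.998, 0.0, 0.0]
ft_force: [-0.8, -0.0, -0.0]
width: 1.0
grip_force: 0.0
```

```bash
cat >> h.py <<'E'
def wcloud(f=None):
    o=telemetry.get_obs(); s=snap('wrist',f); z=s['z_map'];K=s['mtx'];v,u=np.mgrid[:480,:640]
    a=(u-K[0,2])/K[0,0]; b=(v-K[1,2])/K[1,1]; r=np.hypot(a,b)+1e-9
    t=np.tan(np.minimum(r,1.5))/r
    c=np.stack([a*t*z,b*t*z,z],-1); E=np.array(s['tool_from_camera'])
    p=c@E[:3,:3].T+E[:3,3]; p=R.from_quat(o['tcp_rot']).apply(p.reshape(-1,3)).reshape(p.shape)+np.array(o['eef_pos'])
    p[(z==0)|(r>1.4)]=np.nan
    return s,p
E
python3 - <<'E'
from h import *
st()
s,p=wcloud('w1.png')
print(blobs(p,[(.4408,-.0426)],.03,.055,.03),blobs(p,[(.4267,.0805)],.03,.055,.05),blobs(p,[(.45,-.174)],.03,.055,.05))
p=cloud(snap('top')); print(blobs(p,[(.4408,-.0426),(.554,.4064)],.03,.055,.035))
plan([(.4408,-.0426,.02,172.7)],1)
E
```

```text
t 3.6667 pos [ 0.441  -0.0418  0.1499] q [6.29e-02 9.98e-01 2.00e-04 1.00e-04] f [-0.8 -0.  -0. ] w 1.0002719474217445 j [ 0.57  0.49 -0.75  2.07  0.48  0.76  0.97]
[(0.4381, -0.0434, 27.5, 27.2, 83.6, 0.0409, 653)] [(0.4238, 0.0793, 57.1, 38.3, -0.8, 0.0392, 3129)] [(0.4467, -0.1746, 56.7, 39.1, 19.0, 0.0392, 2646)]
[None, (0.556, 0.4056, 36.5, 36.0, -64.0, 0.0391, 79)]
[[[0,0,-0.01,0,0.01,0.81,1],
[0,0,0,0,0.01,0.81,1],
[-0.01,0,-0.01,0,0.01,0.81,1],
[0,0,0,-0.01,0,0.82,1]]]
4 rows
```

View pics/w1.png

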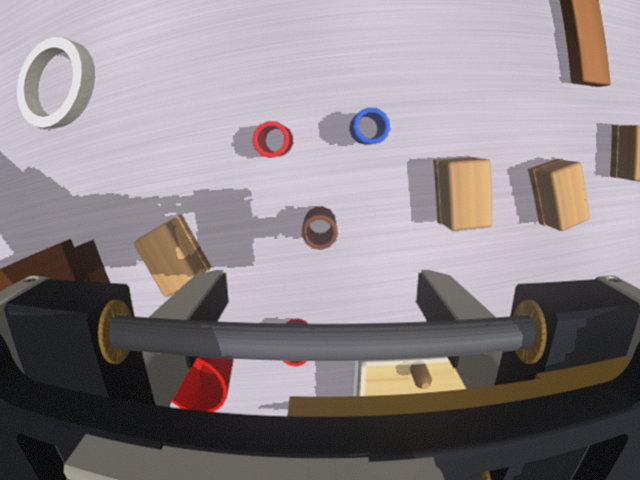

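The wrist view shows the small brown sleeve at (320,229) directly ahead of the open fingers. The red sleeve at (272,139) and the blue one at (370,126) are clear.

>>> step_arm([
  [[0,0,0,0.03,0.02,0.85,1],[0,0,0,0,0.01,0.85,1],[0,0,0,0,0,0.85,1],[0,0,0,0,0,0.85,1],[0,0,0,0,0,0,0.3],[0,0,0,0,0,0,0.2],[0,0,0,0,0,0,0.2],[0,0,0,0,0,0,0.2]],
], grip_force=15)

```text
t: 4.43
eef_pos: [0.4411, -0.0415, 0.0157]
tcp_rot: [0.064, 0.998, 0.0, 0.002]
ft_force: [-0.6, -0.2, -0.1]
width: 0.757
grip_force: 0.0
```

>>> step_arm([
  [[0,0,0,0,0,0,0.1],[0,0,0,0,0,0,0],[0,0,0,0,0,0,0],[0,0,0,0,0,0,0],[0,0,0,0,0,0,0],[0,0,0,0,0,0,0]],
])

```text
t: 4.93
eef_pos: [0.4397, -0.0413, 0.014]
tcp_rot: [0.064, 0.998, -0.0, 0.0]
ft_force: [0.2, 0.2, 0.1]
width: 0.333
grip_force: 0.2
```

```bash
python3 - <<'E'
from h import *
st()
plan([(.4398,-.043,.17,172.7),(.5955,.0345,.17,172.7)],0)
E
```

```text
t 4.9333 pos [ 0.4397 -0.0413  0.014 ] q [ 6.36e-02  9.98e-01 -0.00e+00  1.00e-04] f [0.2 0.2 0.1] w 0.3334230598489374 j [ 0.36  0.7  -0.47  2.19  0.8   0.42  0.69]
[[[0,0,0,0,-0.01,-0.78,0],
[0,0,0,0,-0.01,-0.78,0],
[0,0,0,0,-0.01,-0.78,0],
[0,0,0,0,-0.01,-0.78,0],
[0,0,0,-0.01,0,-0.78,0],
[0,0,0,-0.6,0.4,0,0],
[0,0,0,-0.6,0.4,0,0],
[0,0,0,-0.6,0.4,0,0]]]
[[[0,0,0,-0.6,0.4,0,0],
[0,0,0,-0.61,0.41,0,0],
[0,0,0,-0.6,0.4,0,0]]]
11 rows
```

>>> step_arm([
  [[0,0,0,0,0,0,0],[0,0,0,0,0,0,0],[0,0,0,0,0,0,0],[0,0,0,0,0,-0.78,0],[0,0,0,0,0,-0.78,0],[0,0,0,0,0,-0.78,0],[0,0,0,0,0,-0.78,0],[0,0,0,0,0,-0.78,0]],
])

```text
t: 5.6
eef_pos: [0.439, -0.041, 0.1711]
tcp_rot: [0.063, 0.998, 0.0, -0.001]
ft_force: [1.0, -0.9, -0.1]
width: 0.305
grip_force: 15.0
```

>>> step_arm([
  [[0,0,0,-0.6,0.4,0,0],[0,0,0,-0.6,0.4,0,0],[0,0,0,-0.6,0.4,0,0],[0,0,0,-0.6,0.4,0,0],[0,0,0,-0.6,0.4,0,0],[0,0,0,-0.6,0.4,0,0],[0,0,0,0,0,0,0],[0,0,0,0,0,0,0]],
])

```text
t: 6.27
eef_pos: [0.5948, 0.037, 0.169]
tcp_rot: [0.063, 0.998, 0.0, -0.001]
ft_force: [-0.6, -0.3, -0.1]
width: 0.305
grip_force: 15.0
```

```bash
python3 - <<'E'
from h import *
o=st()
s,p=wcloud('w2.png')
print('pegs wrist',blobs(p,[(.605,.12),(.595,.0345),(.6155,.205)],.035,.055,.03))
q=cloud(snap('top')); print('top',blobs(q,[(.605,.12),(.595,.0345),(.6155,.205)],.035,.055,.03))
print('sleeve in hand', blobs(p,[o['eef_pos'][:2]],.15,.21,.03))
E
```

```text
t 6.2667 pos [0.5948 0.037  0.169 ] q [ 6.27e-02  9.98e-01  5.00e-04 -7.00e-04] f [-0.6 -0.3 -0.1] w 0.3046558795185755 j [ 0.33  0.68 -0.72  1.64  0.5   1.03  0.89]
pegs wrist [(0.6038, 0.1197, 26.0, 25.8, 81.9, 0.0421, 721), (0.5933, 0.0347, 16.5, 15.6, -7.3, 0.0395, 317), (0.6137, 0.203, 38.0, 35.3, -32.6, 0.0428, 1173)]
top [(0.6011, 0.1188, 23.7, 11.5, 89.5, 0.0407, 35), None, (0.6186, 0.2046, 37.5, 34.4, 86.3, 0.0419, 150)]
sleeve in hand [(0.591, 0.0363, 55.7, 25.2, 70.5, 0.1881, 6415)]
```

View pics/w2.png

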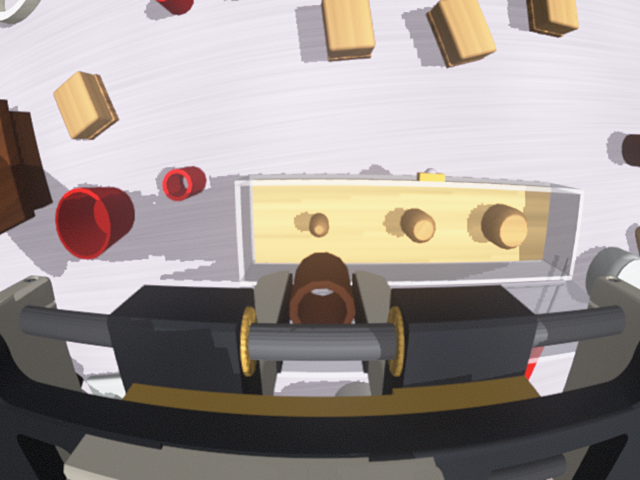

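The small sleeve hangs upright in the fingers at (322,300), and the small peg shows at (318,224). The peg agrees in position across the cameras to about 1 mm after the offset.

>>> step_arm([
  [[0,0,0,0,-0.05,0.7,0],[0,0,0,0,0,0.7,0],[0,0,0,0,0,0.7,0],[0,0,0,0,0,0.4,0],[0,0,0,0,0,0.1,0],[0,0,0,0,0,0.1,0],[0,0,0,0,0,0.1,0],[0,0,0,0,0,0.1,0]],
])

```text
t: 7.03
eef_pos: [0.5952, 0.0338, 0.055]
tcp_rot: [0.064, 0.998, 0.0, 0.001]
ft_force: [0.1, -0.5, -0.7]
width: 0.305
grip_force: 15.0
```

```bash
python3 - <<'E'
from h import *
o=st()
E
```

```text
t 7.0333 pos [0.5952 0.0338 0.055 ] q [6.37e-02 9.98e-01 3.00e-04 1.30e-03] f [ 0.1 -0.5 -0.7] w 0.3052139039061742 j [ 0.28  0.81 -0.63  1.74  0.63  0.8   0.79]
```

>>> step_arm([
  [[0,0,0,0,0.03,0.1,0],[0,0,0,0,0,0.1,0],[0,0,0,0,0,0.1,0],[0,0,0,0,0,0.1,0]],
])

```text
t: 7.37
eef_pos: [0.5948, 0.035, 0.0378]
tcp_rot: [0.064, 0.998, 0.0, 0.0]
ft_force: [-0.1, 0.0, -0.2]
width: 0.304
grip_force: 15.0
```

>>> step_arm([
  [[0,0,0,0,0,0.1,0],[0,0,0,0,0,0.08,0],[0,0,0,0,0,0.08,0],[0,0,0,0,0,0.05,0]],
])

```text
t: 7.7
eef_pos: [0.5945, 0.035, 0.0259]
tcp_rot: [0.064, 0.998, -0.0, -0.0]
ft_force: [-3.3, -1.4, 14.6]
width: 0.301
grip_force: 15.0
```

>>> step_arm([
  [[0,0,0,0,0,-0.02,0.5],[0,0,0,0,0,0,0.5],[0,0,0,0,0,0,0.5],[0,0,0,0,0,0,0.5],[0,0,0,0,0,-0.4,0.5],[0,0,0,0,0,-0.8,0.5],[0,0,0,0,0,-0.8,0.5],[0,0,0,0,0,-0.8,0.5]],
])

```text
t: 8.37
eef_pos: [0.5941, 0.035, 0.1391]
tcp_rot: [0.063, 0.998, 0.0, -0.001]
ft_force: [0.2, -0.6, -0.1]
width: 0.503
grip_force: 0.0
```

```bash
python3 - <<'E'
from h import *
o=st()
s,p=wcloud()
print('sleeve',blobs(p,[(.595,.0345)],.046,.058,.025))
p=cloud(snap('top'));print('M',blobs(p,[(.5535,.406)],.03,.055,.05))
plan([(.595,.035,.19,172.7),(.5535,.4063,.15,172.7)],1)
E
```

```text
t 8.3667 pos [0.5941 0.035  0.1391] q [ 6.34e-02  9.98e-01  1.00e-04 -7.00e-04] f [ 0.2 -0.6 -0.1] w 0.503101279268756 j [ 0.32  0.71 -0.7   1.67  0.54  0.97  0.87]
sleeve [(0.5928, 0.0353, 27.5, 26.9, -4.2, 0.053, 703)]
M [(0.5554, 0.4046, 37.1, 36.8, 72.6, 0.0395, 87)]
[[[0.02,0.05,0,0.03,-0.02,-0.58,1],
[0.02,0.05,0,0.03,-0.03,-0.58,1],
[0,0,0,0.18,0.76,0.08,1],
[0,0,0,0.18,0.76,0.08,1],
[0,0,0,0.18,0.76,0.08,1],
[0,0,0,0.19,0.76,0.08,1],
[0,0,0,0.18,0.75,0.09,1],
[0,0,0,0.19,0.76,0.08,1]]]
[[[0,0,0,0.18,0.75,0.09,1],
[0,0,0,0.19,0.76,0.08,1],
[0,0,0,0.18,0.75,0.09,1],
[0,0,0,0.19,0.76,0.08,1],
[0,0,0,0.18,0.75,0.09,1],
[0,0,0,0.19,0.76,0.08,1]]]
14 rows
```

>>> step_arm([
  [[0,0,0,0,0,-0.58,1],[0,0,0,0.1,0,-0.58,1],[0,0,0,0.18,0.76,0.08,1],[0,0,0,0.18,0.76,0.08,1],[0,0,0,0.18,0.76,0.08,1],[0,0,0,0.19,0.76,0.08,1],[0,0,0,0.18,0.75,0.09,1],[0,0,0,0.19,0.76,0.08,1]],
])

```text
t: 9.13
eef_pos: [0.5695, 0.2225, 0.164]
tcp_rot: [0.064, 0.998, -0.0, -0.0]
ft_force: [-0.3, -0.2, 0.2]
width: 0.991
grip_force: 0.0
```

>>> step_arm([
  [[0,0,0,0.18,0.75,0.09,1],[0,0,0,0.19,0.76,0.08,1],[0,0,0,0.18,0.75,0.09,1],[0,0,0,0.19,0.76,0.08,1],[0,0,0,0.18,0.75,0.09,1],[0,0,0,0.05,0.76,0.08,1],[0,0,0,0,0,0,1],[0,0,0,0,0,0,1]],
])

```text
t: 9.8
eef_pos: [0.5527, 0.4083, 0.1432]
tcp_rot: [0.061, 0.998, -0.0, -0.001]
ft_force: [0.9, -0.5, 0.4]
width: 0.998
grip_force: 0.0
```

```bash
python3 - <<'E'
from h import *
o=st()
s,p=wcloud()
print('M',blobs(p,[(.5535,.406)],.034,.05,.035))
E
```

```text
t 9.8 pos [0.5527 0.4083 0.1432] q [ 6.150e-02  9.981e-01 -2.000e-04 -1.100e-03] f [ 0.9 -0.5  0.4] w 0.9976963670111927 j [-0.33  0.82 -0.66  1.38  0.52  1.12  0.38]
M [(0.5508, 0.4066, 37.8, 36.7, -24.7, 0.0411, 871)]
```

>>> step_arm([
  [[0,0,0,0,-0.02,0.8,1],[0,0,0,0,0,0.8,1],[0,0,0,0,0,0.8,1],[0,0,0,0,0,0.82,1],[0,0,0,0,0,0,0.2],[0,0,0,0,0,0,0],[0,0,0,0,0,0,0],[0,0,0,0,0,0,0]],
])

```text
t: 10.52
eef_pos: [0.5561, 0.4065, 0.0189]
tcp_rot: [0.064, 0.998, 0.002, 0.002]
ft_force: [-0.0, -0.7, 0.4]
width: 0.764
grip_force: 0.0
```

>>> step_arm([
  [[0,0,0,0,0,0,0],[0,0,0,0,0,0,0],[0,0,0,0,0,0,0],[0,0,0,0,0,0,0],[0,0,0,0,0,0,0]],
])

```text
t: 10.93
eef_pos: [0.5545, 0.4056, 0.0162]
tcp_rot: [0.063, 0.998, 0.0, 0.0]
ft_force: [-0.2, -0.1, -0.5]
width: 0.406
grip_force: 0.0
```

```bash
python3 - <<'E'
from h import *
o=st()
plan([(.553,.4075,.17,172.7),(.6055,.1195,.17,172.7),(.6055,.1195,.062,172.7)],0)
E
```

```text
t 10.9333 pos [0.5545 0.4056 0.0162] q [6.35e-02 9.98e-01 1.00e-04 2.00e-04] f [-0.2 -0.1 -0.5] w 0.4062489520176551 j [-0.36  0.96 -0.59  1.47  0.62  0.9   0.3 ]
[[[0,0,0,0.01,0.01,-0.77,0],
[0,0,0,0.01,0.01,-0.77,0],
[0,0,0,0.01,0.01,-0.77,0],
[0,0,0,0.01,0.01,-0.77,0],
[0,0,0,0,0,-0.76,0],
[0,0,0,-0.25,-0.77,0,0],
[0,0,0,-0.25,-0.78,0,0],
[0,0,0,-0.24,-0.77,0,0]]]
[[[0,0,0,-0.25,-0.78,0,0],
[0,0,0,-0.24,-0.77,0,0],
[0,0,0,-0.25,-0.78,0,0],
[0,0,0,-0.24,-0.77,0,0],
[0,0,0,-0.25,-0.78,0,0],
[0,0,0,-0.24,-0.77,-0.01,0],
[0,0,0,0,0,0.68,0],
[0,0,0,0,0,0.67,0]]]
[[[0,0,0,0,0,0.68,0],
[0,0,0,0,0,0.67,0]]]
18 rows
```

>>> step_arm([
  [[0,0,0,0,0,0,0],[0,0,0,0,0,0,0],[0,0,0,0,0,0,0],[0,0,0,0,0,-0.77,0],[0,0,0,0,0,-0.77,0],[0,0,0,0,0,-0.77,0],[0,0,0,0,0,-0.77,0],[0,0,0,0,0,-0.77,0]],
])

```text
t: 11.6
eef_pos: [0.5541, 0.4052, 0.1709]
tcp_rot: [0.063, 0.998, -0.0, -0.0]
ft_force: [0.7, 0.2, 0.1]
width: 0.389
grip_force: 15.0
```

>>> step_arm([
  [[0,0,0,-0.25,-0.77,0,0],[0,0,0,-0.25,-0.78,0,0],[0,0,0,-0.24,-0.77,0,0],[0,0,0,-0.25,-0.78,0,0],[0,0,0,-0.24,-0.77,0,0],[0,0,0,-0.25,-0.78,0,0],[0,0,0,-0.24,-0.77,0,0],[0,0,0,-0.25,-0.78,0,0]],
])

```text
t: 12.27
eef_pos: [0.601, 0.1479, 0.1696]
tcp_rot: [0.063, 0.998, -0.0, -0.0]
ft_force: [0.8, 1.3, -1.2]
width: 0.391
grip_force: 15.0
```

>>> step_arm([
  [[0,0,0,-0.24,-0.77,0,0],[0,0,0,0,0,0,0],[0,0,0,0,0,0,0],[0,0,0,0,0,0,0]],
])

```text
t: 12.6
eef_pos: [0.6064, 0.1186, 0.1698]
tcp_rot: [0.063, 0.998, 0.001, -0.0]
ft_force: [0.1, 0.5, 0.0]
width: 0.392
grip_force: 15.0
```

```bash
python3 - <<'E'
from h import *
o=st()
s,p=wcloud('w3.png'); print(blobs(p,[(.604,.12)],.035,.055,.03))
print('S',blobs(p,[(.593,.035)],.046,.058,.025))
plan([(.607,.12,.066,172.7)],0)
E
```

```text
t 12.6 pos [0.6064 0.1186 0.1698] q [ 6.33e-02  9.98e-01  7.00e-04 -3.00e-04] f [0.1 0.5 0. ] w 0.39203912850615885 j [ 0.18  0.7  -0.71  1.57  0.51  1.06  0.78]
[(0.6024, 0.1206, 26.5, 23.2, 79.4, 0.0422, 734)]
S [(0.5924, 0.0357, 27.4, 27.1, -64.7, 0.053, 577)]
[[[0,0,0.01,-0.01,0,0.65,0],
[0.01,0,0.01,0,0,0.65,0],
[0,0,0,-0.01,0,0.65,0],
[0.01,-0.01,0.01,0,0.01,0.65,0]]]
4 rows
```

```bash
python3 - <<'E'
import cv2
a=cv2.imread('pics/w3.png'); cv2.imwrite('pics/c3.png',cv2.resize(a[150:420,160:500],None,fx=2.2,fy=2.2))
E
```

```text
(no output)
```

View pics/c3.png

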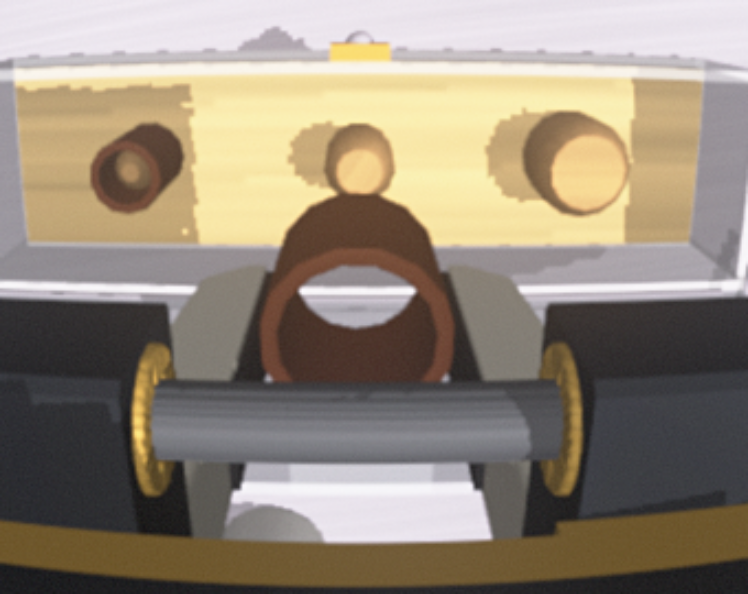

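The medium sleeve is upright in the fingers, with its rim at (357,320) in the crop. The small sleeve is seated on its peg at (128,170). Next I'll check where the held sleeve's rim sits relative to the TCP.

```bash
python3 - <<'E'
from h import *
o=st()
s,p=wcloud(); f=s['frame'].astype(int)
br=(f[...,0]-f[...,2]>25)&(f[...,0]<150)
T=np.array(o['eef_pos']); m=br&(np.hypot(p[...,0]-T[0],p[...,1]-T[1])<.045)&(abs(p[...,2]-T[2])<.06)
q=p[m]; print(len(q),np.round(np.percentile(q,[1,25,50,75,99],axis=0)-T,4).tolist())
zt=np.percentile(q[:,2],99)
r=q[q[:,2]>zt-.004]; print('rim', zt-T[2], len(r), np.round(r.min(0)-T,4),np.round(r.max(0)-T,4))
E=np.array([r[:,0],r[:,1],np.ones(len(r))]).T
x=np.linalg.lstsq(E,(r[:,:2]**2).sum(1),rcond=None)[0]; c=x[:2]/2; print('circ',np.round(c-T[:2],4),np.sqrt(x[2]+c@c))
E
```

```text
t 12.65 pos [0.6061 0.1196 0.17  ] q [ 6.230e-02  9.981e-01  9.000e-04 -3.000e-04] f [-0.1 -0.1 -0.8] w 0.3910538074149547 j [ 0.18  0.7  -0.71  1.57  0.51  1.06  0.78]
4992 [[-0.0223, -0.0169, -0.0137], [-0.0193, -0.0088, 0.0007], [-0.0088, 0.0012, 0.0129], [0.0062, 0.0106, 0.0245], [0.0117, 0.018, 0.0263]]
rim 0.026253802544833782 1666 [-0.0225 -0.0181  0.0223] [0.0072 0.019  0.0275]
circ [-0.0044  0.0007] 0.016541922573950013
```

>>> step_arm([
  [[0,0,0,-0.02,0,0.7,0],[0,0,0,0,0,0.7,0],[0,0,0,0,0,0.7,0],[0,0,0,0,0,0.4,0],[0,0,0,0,0,0.1,0],[0,0,0,0,0,0.1,0]],
])

```text
t: 13.2
eef_pos: [0.607, 0.1194, 0.0614]
tcp_rot: [0.062, 0.998, 0.0, -0.001]
ft_force: [0.2, -0.2, 0.5]
width: 0.391
grip_force: 15.0
```

>>> step_arm([
  [[0,0,0,0,0,0.1,0],[0,0,0,0,0,0.1,0],[0,0,0,0,0,0.1,0]],
])

```text
t: 13.45
eef_pos: [0.6084, 0.1183, 0.0509]
tcp_rot: [0.063, 0.998, 0.001, 0.001]
ft_force: [-0.1, 0.3, -0.3]
width: 0.393
grip_force: 15.0
```

>>> step_arm([
  [[0,0,0,0,0.02,0.1,0],[0,0,0,0,0,0.1,0],[0,0,0,0,0,0.1,0]],
])

```text
t: 13.7
eef_pos: [0.6079, 0.1184, 0.0379]
tcp_rot: [0.064, 0.998, 0.0, 0.0]
ft_force: [0.9, 0.6, -0.5]
width: 0.393
grip_force: 15.0
```

>>> step_arm([
  [[0,0,0,0,0,0.1,0],[0,0,0,0,0,0.08,0],[0,0,0,0,0,0.06,0]],
])

```text
t: 13.95
eef_pos: [0.6076, 0.1182, 0.028]
tcp_rot: [0.064, 0.998, -0.0, -0.0]
ft_force: [-3.9, -1.8, 18.1]
width: 0.392
grip_force: 15.0
```

>>> step_arm([
  [[0,0,0,0,0,-0.02,0.58],[0,0,0,0,0,0,0.58],[0,0,0,0,0,0,0.58],[0,0,0,0,0,0,0.58],[0,0,0,0,0,-0.4,0.58],[0,0,0,0,0,-0.8,0.58],[0,0,0,0,0,-0.8,0.58],[0,0,0,0,0,-0.8,0.58]],
])

```text
t: 14.62
eef_pos: [0.6073, 0.1184, 0.1421]
tcp_rot: [0.063, 0.998, 0.0, -0.001]
ft_force: [0.3, 0.2, -0.4]
width: 0.583
grip_force: 0.0
```

>>> step_arm([
  [[0,0,0,0,0,-0.8,0],[0,0,0,0,0,-0.8,0],[0,0,0,0,0,0,0]],
])

```text
t: 14.87
eef_pos: [0.611, 0.1208, 0.2125]
tcp_rot: [0.064, 0.998, 0.003, 0.006]
ft_force: [-0.2, 0.5, 0.5]
width: 0.413
grip_force: 0.0
```

```bash
python3 - <<'E'
from h import *
o=st()
s,p=wcloud('w4.png'); print('S,M',blobs(p,[(.593,.035),(.603,.12)],.046,.07,.025))
p=cloud(snap('scene')); 
print('S,M scene',blobs(p,[(.593,.035),(.603,.12)],.046,.06,.025))
print('glue',blobs(p,[(.8,.06)],.02,.1,.1),blobs(p,[(.8,.06)],.1,.2,.1))
p0=np.load('scene.npy'); T=(p0[...,2]>.08)&(p0[...,2]<.17)&(p0[...,0]>.6)&(p0[...,0]<.72)&(p0[...,1]>-.03)&(p0[...,1]<.26)
q=p0[T]; 
u=np.array([np.cos(np.radians(-7.3)),np.sin(np.radians(-7.3))]); d=(q[:,:2]-[.605,.12])@u
for a,b in((.08,.1),(.1,.12),(.12,.14),(.14,.17)):
    m=(q[:,2]>a)&(q[:,2]<=b); print(a,m.sum(),np.round(np.percentile(d[m],[5,50,95]),4))
print(q[:,2].max())
E
```

```text
t 14.8667 pos [0.611  0.1208 0.2125] q [0.0636 0.998  0.0026 0.0062] f [-0.2  0.5  0.5] w 0.4125808927621624 j [ 0.19  0.66 -0.74  1.52  0.48  1.13  0.8 ]
S,M [(0.5926, 0.0359, 27.2, 27.0, 73.7, 0.053, 420), (0.6039, 0.1188, 37.6, 36.6, -75.8, 0.0531, 600)]
S,M scene [None, None]
glue [(0.8115, 0.0433, 55.5, 32.2, 44.8, 0.0651, 730)] [(0.8044, 0.0501, 52.3, 46.5, 44.5, 0.1172, 949)]
0.08 724 [0.0474 0.0489 0.0506]
0.1 771 [0.05   0.0516 0.0531]
0.12 804 [0.0527 0.0543 0.0559]
0.14 1341 [0.045  0.0566 0.0584]
0.16412357714973358
```

```bash
python3 - <<'E'
from h import *
c=np.array([.605,.12]);u=np.array([.992,-.127])
P=lambda d:tuple(np.round(c+d*u,4))
plan([(*P(.088),.212,172.7),(*P(.088),.13,172.7),(*P(.06),.13,172.7)],0,mx=.8)
plan([(*P(-.01),.13,172.7)],0,mx=.3,o=dict(eef_pos=[*P(.06),.13],tcp_rot=R.from_euler('z',172.7,degrees=True).__mul__(R.from_quat([1,0,0,0])).as_quat()))
E
```

```text
[[[0,0.01,0,-0.71,0.01,-0.04,0],
[0,0.01,0,-0.7,0.01,-0.04,0],
[0.01,0.01,0,-0.71,0,-0.05,0],
[0,0,0,0,0,0.68,0],
[0,0,0,0,0,0.68,0],
[0,0,0,0,0,0.69,0],
[0,0,0,0.7,0,0,0]]]
7 rows
[[[0,0,0,0.29,0,0,0],
[0,0,0,0.29,0,0,0],
[0,0,0,0.29,0,0,0],
[0,0,0,0.29,0,0,0],
[0,0,0,0.29,0,0,0],
[0,0,0,0.3,0,0,0]]]
6 rows
```

>>> step_arm([
  [[0,0,0,-0.71,0,-0.04,0],[0,0,0,-0.71,0,-0.04,0],[0,0,0,-0.71,0,0,0],[0,0,0,0,0,0,0],[0,0,0,0,0,0.68,0],[0,0,0,0,0,0.68,0],[0,0,0,0,0,0.69,0],[0,0,0,0,0,0,0]],
])

```text
t: 15.63
eef_pos: [0.687, 0.1054, 0.1178]
tcp_rot: [0.063, 0.998, -0.003, -0.007]
ft_force: [0.0, -0.7, -1.2]
width: 0.005
grip_force: 0.0
```

>>> step_arm([
  [[0,0,0,0.3,0,0,0],[0,0,0,0.3,0,0,0],[0,0,0,0.2,0,0,0],[0,0,0,0.2,0,0,0],[0,0,0,0.2,0,0,0],[0,0,0,0.2,0,0,0]],
])

```text
t: 16.13
eef_pos: [0.6364, 0.1146, 0.1267]
tcp_rot: [0.064, 0.998, 0.0, 0.0]
ft_force: [1.6, -0.7, -1.1]
width: 0.002
grip_force: 0.5
```

>>> step_arm([
  [[0,0,0,0.25,0,0,0],[0,0,0,0.25,0,0,0],[0,0,0,0.25,0,0,0],[0,0,0,0.25,0,0,0],[0,0,0,0,0,0,0],[0,0,0,0,0,0,0],[0,0,0,0,0,0,0]],
])

```text
t: 16.72
eef_pos: [0.5973, 0.1196, 0.1265]
tcp_rot: [0.064, 0.998, -0.0, 0.0]
ft_force: [0.3, -0.3, -0.4]
width: 0.002
grip_force: 0.0
```

```bash
python3 - <<'E'
from h import *
o=st()
p=cloud(snap('scene','s2.png'))
c=np.array([.605,.12]);u=np.array([.992,-.127]);v=np.array([.127,.992])
d=(p[...,:2]-c)@u; e=(p[...,:2]-c)@v
for lo in (-.055,-.04,-.02,0,.02,.04,.05):
    m=(abs(d-lo)<.006)&(abs(e)<.14)&(p[...,2]>.03)
    print(lo,m.sum(),np.round(np.percentile(p[m][:,2],[10,50,90]),4) if m.sum() else '')
E
```

```text
t 16.7167 pos [0.5973 0.1196 0.1265] q [ 6.37e-02  9.98e-01 -0.00e+00  2.00e-04] f [ 0.3 -0.3 -0.4] w 0.0018478813325392464 j [ 0.16  0.74 -0.69  1.64  0.55  0.96  0.73]
-0.055 403 [0.4946 0.5149 0.5293]
-0.04 1801 [0.1171 0.5008 0.5298]
-0.02 2988 [0.1045 0.4466 0.5099]
0 3375 [0.0917 0.2542 0.4875]
0.02 5007 [0.0799 0.3097 0.4663]
0.04 2940 [0.0378 0.0672 0.4597]
0.05 409 [0.0612 0.0647 0.4515]
```

View pics/s2.png

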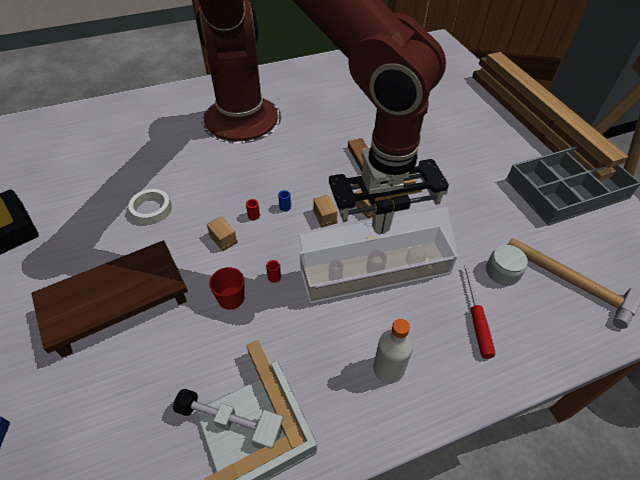

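The lid is partway down and sinking at (378,230), and no sleeve stands in its way. The right-hand block has shifted to about (222,233), so I'll measure it again later.

>>> step_arm([
  [[0,0,0,0.48,0,0,0],[0,0,0,0.48,0,0,0],[0,0,0,0,0,0,0],[0,0,0,0,0,0,0],[0,0,0,0,0,0,0],[0,0,0,0,0,0,0],[0,0,0,0,0,0,0],[0,0,0,0,0,0,0]],
])

```text
t: 17.43
eef_pos: [0.5595, 0.1245, 0.1262]
tcp_rot: [0.064, 0.998, 0.0, 0.0]
ft_force: [0.6, 0.2, -0.0]
width: 0.001
grip_force: 0.0
```

```bash
cat >> h.py <<'E'
def lid(n='scene'):
    p=cloud(snap(n))
    c=np.array([.605,.12]);u=np.array([.992,-.127]);v=np.array([.127,.992])
    d=(p[...,:2]-c)@u; e=(p[...,:2]-c)@v
    for lo in (-.05,-.035,-.02,0,.02,.04):
        m=(abs(d-lo)<.006)&(abs(e)<.14)&(abs(e)>.04)&(p[...,2]>.03)&(p[...,2]<.12)
        print(lo,m.sum(),np.round(np.percentile(p[m][:,2],[10,50,90]),4) if m.sum() else '')
E
python3 - <<'E'
from h import *
st(); lid()
E
```

```text
t 17.4333 pos [0.5595 0.1245 0.1262] q [6.39e-02 9.98e-01 2.00e-04 1.00e-04] f [ 0.6  0.2 -0. ] w 0.0006032824310045931 j [ 0.17  0.69 -0.69  1.75  0.55  0.9   0.68]
-0.05 497 [0.0739 0.0755 0.0771]
-0.035 516 [0.0718 0.0739 0.0757]
-0.02 512 [0.0706 0.0722 0.0741]
0 544 [0.0684 0.07   0.0718]
0.02 563 [0.0659 0.0678 0.0693]
0.04 1270 [0.0346 0.0604 0.0665]
```

>>> step_arm([
  [[0,0,0,0,0,0.6,0],[0,0,0,0,0,0.5,0],[0,0,0,0,0,0.1,0],[0,0,0,0,0,0.05,0],[0,0,0,0,0,0.05,0],[0,0,0,0,0,0.05,0]],
])

```text
t: 17.98
eef_pos: [0.5576, 0.124, 0.0739]
tcp_rot: [0.064, 0.998, -0.002, -0.001]
ft_force: [-5.6, -2.1, 10.0]
width: 0.005
grip_force: 4.5
```

>>> step_arm([
  [[0,0,0,0,0,0.05,0],[0,0,0,0,0,0.05,0],[0,0,0,0,0,0.03,0]],
])

```text
t: 18.23
eef_pos: [0.5597, 0.125, 0.0678]
tcp_rot: [0.064, 0.998, 0.001, 0.001]
ft_force: [-0.0, 0.2, -0.2]
width: 0.003
grip_force: 0.0
```

```bash
python3 - <<'E'
from h import *
st(); lid()
E
```

```text
t 18.2333 pos [0.5597 0.125  0.0678] q [6.36e-02 9.98e-01 5.00e-04 1.00e-03] f [-0.   0.2 -0.2] w 0.003427320565144816 j [ 0.13  0.77 -0.64  1.8   0.62  0.79  0.62]
-0.05 455 [0.0639 0.0654 0.0669]
-0.035 473 [0.0638 0.0655 0.0671]
-0.02 478 [0.0637 0.0654 0.067 ]
0 508 [0.0638 0.0655 0.067 ]
0.02 522 [0.064  0.0655 0.067 ]
0.04 1248 [0.0349 0.0603 0.0661]
```

>>> step_arm([
  [[0,0,0,0,0,-0.6,0.5],[0,0,0,0,0,-0.7,1],[0,0,0,0,0,-0.7,1],[0,0,0,0,0,-0.7,1]],
])

```text
t: 18.62
eef_pos: [0.559, 0.1249, 0.1764]
tcp_rot: [0.063, 0.998, 0.0, 0.0]
ft_force: [1.0, 0.0, -0.0]
width: 0.245
grip_force: 0.0
```

```bash
cat >> h.py <<'E'
C=[(.402,.291),(.437,.182),(.4267,.0805),(.46,-.16)]
def blocks(cs=C,ns=('top','scene')):
    for n in ns: print(n,blobs(cloud(snap(n)),cs,.033,.05,.055))
E
python3 - <<'E'
from h import *
st(); blocks(); lid()
s,p=wcloud(); print('wrist',blobs(p,C,.033,.05,.055))
plan([(.4267,.0805,.14,88.5)],1)
E
```

```text
t 18.6167 pos [0.559  0.1249 0.1764] q [6.34e-02 9.98e-01 4.00e-04 1.00e-04] f [ 1.  0. -0.] w 0.24513092193565622 j [ 0.19  0.64 -0.74  1.69  0.49  1.    0.73]
top [(0.4035, 0.2896, 56.0, 37.9, -7.6, 0.0386, 291), (0.4387, 0.1811, 56.0, 37.0, 13.3, 0.0386, 288), (0.4282, 0.0792, 52.5, 37.1, -1.4, 0.0383, 251), (0.4188, -0.1481, 39.2, 36.3, -73.3, 0.0386, 166)]
scene [(0.4073, 0.2911, 44.6, 37.7, -6.1, 0.039, 203), (0.4362, 0.183, 56.0, 39.1, 12.2, 0.0386, 219), (0.4247, 0.0816, 57.8, 38.2, -1.0, 0.039, 347), (0.4179, -0.1454, 38.0, 34.9, -72.4, 0.039, 212)]
-0.05 455 [0.0637 0.0652 0.0667]
-0.035 469 [0.0638 0.0654 0.067 ]
-0.02 476 [0.0638 0.0654 0.0669]
0 511 [0.0638 0.0654 0.0671]
0.02 518 [0.0641 0.0656 0.0671]
0.04 1258 [0.0348 0.0602 0.066 ]
wrist [(0.3995, 0.2904, 56.3, 38.9, -6.2, 0.0391, 2214), (0.434, 0.1821, 56.7, 39.0, 13.0, 0.0392, 2978), (0.4237, 0.0803, 56.4, 38.9, -0.7, 0.0392, 2909), (0.4164, -0.1464, 38.3, 33.0, -72.3, 0.0391, 660)]
[[[0,0,0.94,0.21,-0.1,0.06,1],
[0,0,0.94,0.2,-0.12,0.06,1],
[0,0,0.93,0.19,-0.14,0.06,1],
[0,0,0.94,0.17,-0.16,0.06,1],
[0,0,0.93,0.16,-0.17,0.06,1],
[0,0,0.94,0.14,-0.19,0.06,1],
[0,0,0.93,0.12,-0.2,0.06,1],
[0,0,0.94,0.1,-0.21,0.06,1]]]
[[[0,0,0.93,0.08,-0.22,0.06,1],
[0,0,0.94,0.05,-0.23,0.06,1],
[0,0,0.93,0.03,-0.23,0.06,1],
[0,0,0.94,0.01,-0.23,0.06,1],
[0.01,0,0.93,-0.01,-0.23,0.06,1],
[0,0,0.94,-0.04,-0.23,0.05,1],
[0.01,0,0.93,-0.06,-0.22,0.06,1]]]
15 rows
```

Lid lies flat at about 65 mm, so it is shut. Now the blocks.

>>> step_arm([
  [[0,0,0.94,0.21,-0.1,0.06,1],[0,0,0.94,0.2,-0.12,0.06,1],[0,0,0.93,0.19,-0.14,0.06,1],[0,0,0.94,0.17,-0.16,0.06,1],[0,0,0.93,0.16,-0.17,0.06,1],[0,0,0.94,0.14,-0.19,0.06,1],[0,0,0.93,0.12,-0.2,0.06,1],[0,0,0.94,0.1,-0.21,0.06,1]],
])

```text
t: 19.48
eef_pos: [0.4863, 0.1008, 0.1543]
tcp_rot: [0.442, 0.897, -0.001, -0.001]
ft_force: [-1.3, -0.2, -1.1]
width: 0.977
grip_force: 0.0
```

>>> step_arm([
  [[0,0,0.93,0.08,-0.22,0.06,1],[0,0,0.94,0.05,-0.23,0.06,1],[0,0,0.93,0.03,-0.23,0.06,1],[0,0,0.94,0.01,-0.23,0.06,1],[0,0,0.93,-0.01,-0.23,0.06,1],[0,0,0.94,-0.04,-0.23,0.05,1],[0,0,0.93,-0.06,-0.22,0.06,1],[0,0,0,0,0,0,1]],
])

```text
t: 20.15
eef_pos: [0.4232, 0.0792, 0.138]
tcp_rot: [0.717, 0.697, -0.003, -0.001]
ft_force: [-0.6, 0.5, -0.1]
width: 1.0
grip_force: 0.0
```

```bash
python3 - <<'E'
from h import *
o=st(); print(head(o)); s,p=wcloud(); print('wrist',blobs(p,[(.4267,.0805),(.412,-.13)],.033,.05,.06))
blocks([(.412,-.13)])
plan([(.4262,.0804,.010,89)],1)
E
```

```text
t 20.15 pos [0.4232 0.0792 0.138 ] q [ 0.7167  0.6974 -0.0028 -0.0011] f [-0.6  0.5 -0.1] w 0.9997445721076567 j [ 0.    0.42 -0.33  2.11  0.22  0.64 -0.51]
88.44
wrist [(0.4233, 0.0805, 55.9, 38.6, -0.1, 0.0392, 3808), None]
top [(0.4102, -0.1513, 55.7, 37.8, 19.1, 0.0385, 287)]
scene [(0.407, -0.1491, 57.0, 38.4, 19.2, 0.039, 388)]
[[[0,0,-0.01,0,0,0.81,1],
[0,0,-0.01,0,0,0.81,1],
[0,0,-0.02,0,0,0.8,1],
[-0.01,0,-0.01,0,-0.01,0.81,1]]]
4 rows
```

>>> step_arm([
  [[0,0,0,0.01,0.04,0.8,1],[0,0,0,0,0.02,0.8,1],[0,0,0,0,0,0.8,1],[0,0,0,0,0,0.8,1],[0,0,0,0,0,0,1],[0,0,0,0,0,0,0],[0,0,0,0,0,0,0],[0,0,0,0,0,0,0]],
], grip_force=20)

```text
t: 20.97
eef_pos: [0.4302, 0.0812, 0.0132]
tcp_rot: [0.716, 0.698, 0.002, 0.001]
ft_force: [-0.4, 0.1, -0.2]
width: 0.831
grip_force: 0.0
```

>>> step_arm([
  [[0,0,0,0,0,0,0],[0,0,0,0,0,0,0],[0,0,0,0,0,0,0],[0,0,0,0,0,0,0]],
])

```text
t: 21.3
eef_pos: [0.4286, 0.0807, 0.0124]
tcp_rot: [0.716, 0.698, 0.0, 0.0]
ft_force: [-1.8, 0.7, 8.7]
width: 0.602
grip_force: 20.0
```

```bash
cat >> h.py <<'E'
SH=np.array([.4995,-.378])
def slot(s): return tuple(np.round(SH+s*np.array([-.153,.988]),4))
E
python3 - <<'E'
from h import *
o=st(); print(head(o))
x,y,_=o['eef_pos']
s=slot(-.06); plan([(x,y,.15,head(o)),(*s,.15,98.8)],0)
E
```

```text
t 21.3 pos [0.4286 0.0807 0.0124] q [7.161e-01 6.980e-01 2.000e-04 2.000e-04] f [-1.8  0.7  8.7] w 0.6022618272652297 j [-0.12  0.66 -0.17  2.21  0.37  0.29 -0.64]
88.54
[[[0,0,0,0,0,-0.69,0],
[0,0,0,0,0,-0.69,0],
[0,0,0,0,0,-0.69,0],
[0,0,0,0,0,-0.69,0],
[0.01,0,0,0,0,-0.68,0],
[0,0,-0.11,-0.81,0.15,0,0],
[0,0,-0.11,-0.81,0.14,0,0],
[0,0,-0.11,-0.81,0.13,0,0]]]
[[[0,0,-0.11,-0.81,0.12,0,0],
[0,0,-0.11,-0.81,0.11,0,0],
[0,0,-0.11,-0.81,0.1,0,0],
[0,0,-0.11,-0.81,0.09,0,0],
[0,0,-0.1,-0.82,0.08,0,0],
[0,0,-0.11,-0.82,0.07,0,0],
[0,0,-0.1,-0.82,0.06,0,0],
[0,0,-0.11,-0.82,0.05,0,0]]]
[[[0,0,-0.1,-0.81,0.04,0,0],
[0,0,-0.11,-0.82,0.04,0,0],
[0,0,-0.1,-0.82,0.03,0,0],
[0,0,-0.11,-0.81,0.02,0,0],
[0,0,-0.1,-0.82,0,0,0]]]
21 rows
```

>>> step_arm([
  [[0,0,0,0,0,-0.69,0],[0,0,0,0,0,-0.69,0],[0,0,0,0,0,-0.69,0],[0,0,0,0,0,-0.69,0],[0,0,0,0,0,-0.68,0],[0,0,-0.11,-0.81,0.15,0,0],[0,0,-0.11,-0.81,0.14,0,0],[0,0,-0.11,-0.81,0.13,0,0]],
])

```text
t: 21.97
eef_pos: [0.4446, -0.0176, 0.1501]
tcp_rot: [0.703, 0.711, 0.001, 0.001]
ft_force: [0.5, 0.5, -0.9]
width: 0.603
grip_force: 20.0
```

>>> step_arm([
  [[0,0,-0.11,-0.81,0.12,0,0],[0,0,-0.11,-0.81,0.11,0,0],[0,0,-0.11,-0.81,0.1,0,0],[0,0,-0.11,-0.81,0.09,0,0],[0,0,-0.1,-0.82,0.08,0,0],[0,0,-0.11,-0.82,0.07,0,0],[0,0,-0.1,-0.82,0.06,0,0],[0,0,-0.11,-0.82,0.05,0,0]],
])

```text
t: 22.63
eef_pos: [0.4837, -0.2777, 0.1491]
tcp_rot: [0.671, 0.741, -0.0, 0.0]
ft_force: [1.0, 0.3, -1.0]
width: 0.599
grip_force: 20.0
```

>>> step_arm([
  [[0,0,-0.1,-0.81,0.04,0,0],[0,0,-0.11,-0.82,0.04,0,0],[0,0,-0.1,-0.82,0.03,0,0],[0,0,-0.11,-0.81,0.02,0,0],[0,0,-0.1,-0.82,0,0,0],[0,0,0,0,0,0,0],[0,0,0,0,0,0,0],[0,0,0,0,0,0,0]],
])

```text
t: 23.3
eef_pos: [0.5087, -0.4362, 0.1486]
tcp_rot: [0.651, 0.759, 0.001, -0.001]
ft_force: [-0.3, 0.5, 0.0]
width: 0.597
grip_force: 20.0
```

```bash
python3 - <<'E'
from h import *
o=st(); print(head(o)); s,p=wcloud('w5.png'); print('shelf wrist',blobs(p,[SH],.055,.065,.2))
plan([(*slot(-.06),.08,98.8)],0)
E
```

```text
t 23.3 pos [ 0.5087 -0.4362  0.1486] q [ 6.507e-01  7.593e-01  5.000e-04 -8.000e-04] f [-0.3  0.5  0. ] w 0.5966561398265479 j [ 0.88  0.74 -0.38  1.43  0.29  1.03  0.6 ]
98.81
shelf wrist [(0.4946, -0.3613, 202.6, 130.7, -81.3, 0.0594, 46809)]
[[[0,-0.01,0.01,-0.02,-0.01,0.57,0],
[0,0,0,-0.01,0,0.58,0],
[0,-0.01,0.01,-0.02,-0.01,0.57,0]]]
3 rows
```

View pics/w5.png

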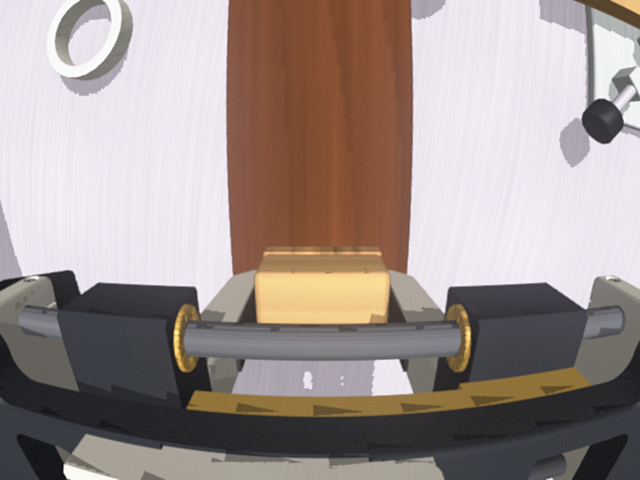

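The block is centred across the shelf in the fingers at (320,290), square to the edges.

>>> step_arm([
  [[0,0,0,-0.02,0,0.6,0],[0,0,0,-0.02,0,0.6,0],[0,0,0,0,0,0.5,0],[0,0,0,0,0,0.1,0],[0,0,0,0,0,0.06,0],[0,0,0,0,0,0,0]],
])

```text
t: 23.85
eef_pos: [0.5099, -0.438, 0.0753]
tcp_rot: [0.65, 0.76, 0.0, 0.0]
ft_force: [0.8, 0.2, -1.5]
width: 0.601
grip_force: 20.0
```

>>> step_arm([
  [[0,0,0,0,0,0.04,0],[0,0,0,0,0,0.04,0],[0,0,0,0,0,0,0]],
])

```text
t: 24.1
eef_pos: [0.5099, -0.4392, 0.0726]
tcp_rot: [0.651, 0.759, 0.0, 0.001]
ft_force: [0.5, 0.5, 0.2]
width: 0.604
grip_force: 20.0
```

>>> step_arm([
  [[0,0,0,0,0,0.02,0],[0,0,0,0,0,0,0.85],[0,0,0,0,0,0,0.85],[0,0,0,0,0,0,0.85],[0,0,0,0,0,0,0.85],[0,0,0,0,0,-0.6,1],[0,0,0,0,0,-0.7,1],[0,0,0,0,0,-0.7,1]],
])

```text
t: 24.77
eef_pos: [0.5086, -0.4386, 0.1506]
tcp_rot: [0.651, 0.759, 0.0, -0.001]
ft_force: [-0.3, 0.5, -0.5]
width: 0.988
grip_force: 0.0
```

```bash
python3 - <<'E'
from h import *
o=st(); s,p=wcloud(); print('wrist',blobs(p,[slot(-.06)],.09,.11,.05))
blocks()
plan([(.437,.1823,.14,102.5)],1)
E
```

```text
t 24.7667 pos [ 0.5086 -0.4386  0.1506] q [ 6.508e-01  7.593e-01  1.000e-04 -1.200e-03] f [-0.3  0.5 -0.5] w 0.9877357408457462 j [ 0.88  0.74 -0.38  1.43  0.29  1.03  0.6 ]
wrist [(0.5093, -0.4396, 56.6, 37.3, 8.8, 0.0992, 5340)]
top [(0.4038, 0.2897, 55.4, 38.1, -4.7, 0.0386, 296), (0.4385, 0.1811, 55.7, 37.6, 13.4, 0.0386, 290), None, (0.4196, -0.148, 37.6, 35.6, -71.2, 0.0389, 163)]
scene [(0.3999, 0.292, 57.4, 39.3, -5.4, 0.0391, 293), (0.4359, 0.1833, 55.7, 40.2, 14.7, 0.039, 334), None, (0.4171, -0.1462, 37.3, 34.7, -70.5, 0.0387, 204)]
[[[0,0,-0.03,0.82,0.03,0.01,1],
[0,0,-0.03,0.82,0.03,0.01,1],
[0,0,-0.03,0.82,0.03,0.02,1],
[0,0,-0.03,0.82,0.04,0.01,1],
[0,0,-0.03,0.82,0.04,0.02,1],
[0,0,-0.03,0.82,0.04,0.01,1],
[0,0,-0.03,0.82,0.04,0.02,1],
[0,0,-0.03,0.82,0.05,0.01,1]]]
[[[0,0,-0.03,0.83,0.05,0.02,1],
[0,0,-0.03,0.82,0.05,0.01,1],
[0,0,-0.04,0.82,0.06,0.02,1],
[0,0.01,-0.03,0.83,0.06,0.01,1],
[0.01,0,-0.04,0.82,0.06,0.02,1],
[0,0.01,-0.03,0.83,0.06,0.02,1],
[0.01,0,-0.04,0.82,0.07,0.02,1],
[0,0.01,-0.03,0.82,0.07,0.01,1]]]
[[[0.01,0,-0.04,0.83,0.07,0.02,1],
[0,0.01,-0.03,0.82,0.08,0.01,1],
[0.01,0,-0.04,0.83,0.08,0.02,1]]]
19 rows
```

>>> step_arm([
  [[0,0,-0.03,0.82,0.03,0.01,1],[0,0,-0.03,0.82,0.03,0.01,1],[0,0,-0.03,0.82,0.03,0.02,1],[0,0,-0.03,0.82,0.04,0.01,1],[0,0,-0.03,0.82,0.04,0.02,1],[0,0,-0.03,0.82,0.04,0.01,1],[0,0,-0.03,0.82,0.04,0.02,1],[0,0,-0.03,0.82,0.05,0.01,1]],
])

```text
t: 25.58
eef_pos: [0.4765, -0.1765, 0.1451]
tcp_rot: [0.641, 0.767, -0.0, -0.001]
ft_force: [0.6, 0.9, -0.4]
width: 1.001
grip_force: 0.0
```

>>> step_arm([
  [[0,0,-0.03,0.83,0.05,0.02,1],[0,0,-0.03,0.82,0.05,0.01,1],[0,0,-0.04,0.82,0.06,0.02,1],[0,0,-0.03,0.83,0.06,0.01,1],[0,0,-0.04,0.82,0.06,0.02,1],[0,0,-0.03,0.83,0.06,0.02,1],[0,0,-0.04,0.82,0.07,0.02,1],[0,0,-0.03,0.82,0.07,0.01,1]],
])

```text
t: 26.25
eef_pos: [0.4455, 0.0855, 0.1401]
tcp_rot: [0.63, 0.776, -0.001, -0.001]
ft_force: [1.6, -0.4, 0.4]
width: 1.0
grip_force: 0.0
```

>>> step_arm([
  [[0,0,-0.04,0.83,0.07,0.02,1],[0,0,-0.03,0.82,0.08,0.01,1],[0,0,-0.04,0.83,0.08,0.02,1],[0,0,0,0,0,0,1],[0,0,0,0,0,0,1],[0,0,0,0,0,0,1]],
])

```text
t: 26.75
eef_pos: [0.4344, 0.1823, 0.1382]
tcp_rot: [0.626, 0.78, -0.001, -0.0]
ft_force: [-0.6, -0.5, -0.2]
width: 1.0
grip_force: 0.0
```

```bash
python3 - <<'E'
from h import *
o=st(); print(head(o)); s,p=wcloud(); print('wrist',blobs(p,[(.436,.1822),(.402,.291)],.033,.05,.06))
plan([(.4362,.1822,.014,103)],1)
E
```

```text
t 26.75 pos [0.4344 0.1823 0.1382] q [ 6.258e-01  7.800e-01 -1.300e-03 -3.000e-04] f [-0.6 -0.5 -0.2] w 1.0002725773061836 j [-0.16  0.48 -0.4   2.01  0.28  0.7  -0.52]
102.51
wrist [(0.4337, 0.1821, 56.2, 37.8, 12.7, 0.0392, 3735), (0.3987, 0.291, 55.9, 38.8, -6.4, 0.0392, 4000)]
[[[0,0,-0.02,0,0.01,0.78,1],
[-0.01,0,-0.03,0,0.01,0.78,1],
[0,0.01,-0.02,0.01,0.01,0.77,1],
[-0.01,0,-0.03,0,0.01,0.78,1]]]
4 rows
```

>>> step_arm([
  [[0,0,0,0,0.01,0.78,1],[0,0,0,0,0,0.78,1],[0,0,0,0,0,0.77,1],[0,0,0,0,0,0.75,1],[0,0,0,0,0,0,1],[0,0,0,0,0,0,0],[0,0,0,0,0,0,0],[0,0,0,0,0,0,0]],
])

```text
t: 27.47
eef_pos: [0.4368, 0.1834, 0.0176]
tcp_rot: [0.626, 0.78, 0.002, 0.001]
ft_force: [-0.2, 0.1, 1.3]
width: 0.83
grip_force: 0.0
```

>>> step_arm([
  [[0,0,0,0,0,0,0],[0,0,0,0,0,0,0],[0,0,0,0,0,0,0],[0,0,0,0,0,0,0],[0,0,0,0,0,0,0]],
])

```text
t: 27.88
eef_pos: [0.4357, 0.1834, 0.0167]
tcp_rot: [0.626, 0.78, 0.0, 0.0]
ft_force: [-0.6, -1.4, 5.7]
width: 0.599
grip_force: 20.0
```

```bash
python3 - <<'E'
from h import *
o=st(); print(head(o))
x,y,_=o['eef_pos']
s=slot(-.0205); plan([(x,y,.15,head(o)),(*s,.15,98.8)],0)
E
```

```text
t 27.8833 pos [0.4357 0.1834 0.0167] q [6.259e-01 7.799e-01 3.000e-04 4.000e-04] f [-0.6 -1.4  5.7] w 0.5988909829962396 j [-0.28  0.69 -0.25  2.11  0.43  0.39 -0.65]
102.51
[[[0,0,0,0,0,-0.83,0],
[0,0,0,0,0,-0.83,0],
[0,0,0,0,0,-0.84,0],
[0.01,0,0,0,0,-0.83,0],
[0,0,0.03,-0.81,-0.08,0,0],
[0,0,0.03,-0.81,-0.08,0,0],
[0,0,0.03,-0.81,-0.08,0,0],
[0,0,0.04,-0.81,-0.08,0,0]]]
[[[0,0,0.03,-0.81,-0.07,0,0],
[0,0,0.04,-0.81,-0.07,0,0],
[0,0,0.03,-0.81,-0.07,0,0],
[0,0,0.04,-0.81,-0.06,0,0],
[0,0,0.03,-0.81,-0.06,0,0],
[0,0,0.04,-0.81,-0.06,0,0],
[0,0,0.03,-0.81,-0.06,0,0],
[0,0,0.04,-0.81,-0.05,0,0]]]
[[[0,0,0.03,-0.81,-0.05,0,0],
[0,0,0.04,-0.81,-0.05,0,0],
[0,0,0.03,-0.81,-0.04,0,0],
[0,0,0.04,-0.82,-0.04,0,0],
[0,0,0.03,-0.81,-0.04,0,0],
[0,0,0.04,-0.82,-0.04,0,0]]]
22 rows
```

>>> step_arm([
  [[0,0,0,0,0,-0.83,0],[0,0,0,0,0,-0.83,0],[0,0,0,0,0,-0.84,0],[0,0,0,0,0,-0.83,0],[0,0,0.03,-0.81,-0.08,0,0],[0,0,0.03,-0.81,-0.08,0,0],[0,0,0.03,-0.81,-0.08,0,0],[0,0,0.04,-0.81,-0.08,0,0]],
])

```text
t: 28.55
eef_pos: [0.4503, 0.0527, 0.1494]
tcp_rot: [0.631, 0.776, 0.0, 0.0]
ft_force: [0.7, 0.7, -0.6]
width: 0.6
grip_force: 20.0
```

>>> step_arm([
  [[0,0,0.03,-0.81,-0.07,0,0],[0,0,0.04,-0.81,-0.07,0,0],[0,0,0.03,-0.81,-0.07,0,0],[0,0,0.04,-0.81,-0.06,0,0],[0,0,0.03,-0.81,-0.06,0,0],[0,0,0.04,-0.81,-0.06,0,0],[0,0,0.03,-0.81,-0.06,0,0],[0,0,0.04,-0.81,-0.05,0,0]],
])

```text
t: 29.22
eef_pos: [0.4799, -0.2058, 0.149]
tcp_rot: [0.643, 0.766, -0.0, -0.0]
ft_force: [0.8, 0.8, -0.8]
width: 0.604
grip_force: 20.0
```

>>> step_arm([
  [[0,0,0.03,-0.81,-0.05,0,0],[0,0,0.04,-0.81,-0.05,0,0],[0,0,0.03,-0.81,-0.04,0,0],[0,0,0.04,-0.82,-0.04,0,0],[0,0,0.03,-0.81,-0.04,0,0],[0,0,0.04,-0.82,-0.04,0,0],[0,0,0,0,0,0,0],[0,0,0,0,0,0,0]],
])

```text
t: 29.88
eef_pos: [0.501, -0.4009, 0.148]
tcp_rot: [0.653, 0.758, -0.001, -0.001]
ft_force: [0.4, 0.0, -0.6]
width: 0.599
grip_force: 20.0
```

```bash
python3 - <<'E'
from h import *
o=st(); print(head(o))
plan([(*slot(-.021),.081,98.8)],0)
E
```

```text
t 29.8833 pos [ 0.501  -0.4009  0.148 ] q [ 6.525e-01  7.577e-01 -5.000e-04 -5.000e-04] f [ 0.4  0.  -0.6] w 0.5988464355066501 j [ 0.86  0.7  -0.38  1.53  0.29  0.98  0.54]
98.53
[[[-0.01,0,-0.02,0.02,0.03,0.84,0],
[0,0,-0.02,0.03,0.02,0.84,0]]]
2 rows
```

>>> step_arm([
  [[0,0,-0.03,0.07,0.05,0,0],[0,0,0,0,0,0,0],[0,0,0,0,0,0.6,0],[0,0,0,0,0,0.6,0],[0,0,0,0,0,0.35,0],[0,0,0,0,0,0.1,0],[0,0,0,0,0,0.05,0],[0,0,0,0,0,0,0]],
])

```text
t: 30.55
eef_pos: [0.5048, -0.3944, 0.0816]
tcp_rot: [0.649, 0.761, 0.0, 0.0]
ft_force: [0.6, -0.1, -0.6]
width: 0.598
grip_force: 20.0
```

>>> step_arm([
  [[0,0,0,-0.1,-0.06,0,0],[0,0,0,0,0,0,0],[0,0,0,0,0,0,0]],
])

```text
t: 30.8
eef_pos: [0.5025, -0.4007, 0.0821]
tcp_rot: [0.65, 0.76, -0.0, 0.001]
ft_force: [-0.2, 0.5, -0.3]
width: 0.599
grip_force: 20.0
```

```bash
python3 - <<'E'
from h import *
o=st(); print(head(o),slot(-.021))
E
```

```text
t 30.8 pos [ 0.5025 -0.4007  0.0821] q [ 6.5e-01  7.6e-01 -1.0e-04  1.0e-03] f [-0.2  0.5 -0.3] w 0.5987119646362852 j [ 0.84  0.77 -0.36  1.58  0.33  0.84  0.51]
98.92 (np.float64(0.5027), np.float64(-0.3987))
```

>>> step_arm([
  [[0,0,0,0.04,0,0,0],[0,0,0,0,0,0,0],[0,0,0,0,0,0,0],[0,0,0,0,0,0,0]],
])

```text
t: 31.13
eef_pos: [0.5021, -0.398, 0.0812]
tcp_rot: [0.65, 0.76, 0.0, 0.0]
ft_force: [0.3, -0.3, -0.7]
width: 0.601
grip_force: 20.0
```

>>> step_arm([
  [[0,0,0,-0.02,0.01,0.06,0],[0,0,0,0,0,0.05,0],[0,0,0,0,0,0,0],[0,0,0,0,0,0,0]],
])

```text
t: 31.47
eef_pos: [0.5028, -0.399, 0.0768]
tcp_rot: [0.65, 0.76, 0.0, 0.0]
ft_force: [0.0, -1.1, 0.5]
width: 0.599
grip_force: 20.0
```

>>> step_arm([
  [[0,0,0,0,0,0.02,0],[0,0,0,0,0,0,0.85],[0,0,0,0,0,0,0.85],[0,0,0,0,0,0,0.85],[0,0,0,0,0,0,0.85],[0,0,0,0,0,-0.6,1],[0,0,0,0,0,-0.7,1],[0,0,0,0,0,-0.7,1]],
])

```text
t: 32.13
eef_pos: [0.502, -0.3984, 0.1558]
tcp_rot: [0.65, 0.76, 0.0, -0.001]
ft_force: [0.4, -0.2, 0.3]
width: 0.986
grip_force: 0.0
```

```bash
cat >> h.py <<'E'
def row(p):
    m=(p[...,2]>.092)&(p[...,2]<.108)&(np.hypot(*(np.moveaxis(p[...,:2],-1,0)-SH[:,None,None]))<.13)
    n,l,s,_=cv2.connectedComponentsWithStats(m.astype(np.uint8))
    for k in range(1,n):
        if s[k,4]<60: continue
        q=p[l==k][:,:2]; r=cv2.minAreaRect((q*1000).astype(np.float32)); d=np.array(r[0])/1e3-SH
        print('blk',np.round(np.array(r[0])/1e3,4),np.round(r[1],1),round(r[2],1),'sx %.4f sy %.4f'%(d@[.988,.153],d@[-.153,.988]))
E
python3 - <<'E'
from h import *
o=st(); s,p=wcloud(); row(p)
blocks([(.402,.291),(.408,-.15)])
plan([(.4015,.291,.14,83.8)],1)
E
```

```text
t 32.1333 pos [ 0.502  -0.3984  0.1558] q [ 0.6495  0.7603  0.     -0.0012] f [ 0.4 -0.2  0.3] w 0.9862347952458649 j [ 0.86  0.69 -0.39  1.52  0.29  0.99  0.55]
blk [ 0.502  -0.3996] [56.1 37.3] 9.0 sx -0.0008 sy -0.0217
blk [ 0.5082 -0.4328] [56.6 24.4] 9.0 sx 0.0002 sy -0.0555
top [(0.4038, 0.2899, 55.5, 38.2, -5.9, 0.0387, 285), (0.4103, -0.1514, 55.7, 38.7, 18.1, 0.0385, 288)]
scene [(0.401, 0.2922, 58.1, 39.9, -3.1, 0.0389, 292), (0.4064, -0.1495, 57.6, 38.1, 16.7, 0.039, 385)]
[[[0,0,0.12,0.83,0.01,0.02,1],
[0,0,0.12,0.83,0,0.02,1],
[0,0,0.12,0.83,-0.01,0.02,1],
[0,0,0.12,0.83,-0.02,0.02,1],
[0,0,0.12,0.83,-0.03,0.02,1],
[0,0,0.12,0.83,-0.05,0.02,1],
[0,0,0.12,0.83,-0.06,0.02,1],
[0,0,0.12,0.83,-0.07,0.02,1]]]
[[[0,0,0.12,0.83,-0.08,0.02,1],
[0,0,0.12,0.83,-0.09,0.02,1],
[0,0,0.12,0.83,-0.1,0.02,1],
[0,0,0.12,0.82,-0.11,0.02,1],
[0,0,0.12,0.82,-0.12,0.02,1],
[0.01,0,0.12,0.82,-0.13,0.02,1],
[0.01,0,0.12,0.82,-0.14,0.02,1],
[0,0,0.12,0.82,-0.15,0.02,1]]]
[[[0.01,0.01,0.12,0.82,-0.15,0.02,1],
[0,0,0.12,0.81,-0.17,0.02,1],
[0.01,0.01,0.12,0.81,-0.17,0.01,1],
[0,0,0.12,0.81,-0.19,0.02,1],
[0.01,0.01,0.13,0.81,-0.19,0.01,1]]]
21 rows
```

>>> step_arm([
  [[0,0,0.12,0.83,0.01,0.02,1],[0,0,0.12,0.83,0,0.02,1],[0,0,0.12,0.83,-0.01,0.02,1],[0,0,0.12,0.83,-0.02,0.02,1],[0,0,0.12,0.83,-0.03,0.02,1],[0,0,0.12,0.83,-0.05,0.02,1],[0,0,0.12,0.83,-0.06,0.02,1],[0,0,0.12,0.83,-0.07,0.02,1]],
])

```text
t: 32.95
eef_pos: [0.4619, -0.1342, 0.1482]
tcp_rot: [0.687, 0.726, -0.001, -0.001]
ft_force: [0.6, -0.4, 1.1]
width: 1.003
grip_force: 0.0
```

>>> step_arm([
  [[0,0,0.12,0.83,-0.08,0.02,1],[0,0,0.12,0.83,-0.09,0.02,1],[0,0,0.12,0.83,-0.1,0.02,1],[0,0,0.12,0.82,-0.11,0.02,1],[0,0,0.12,0.82,-0.12,0.02,1],[0,0,0.12,0.82,-0.13,0.02,1],[0,0,0.12,0.82,-0.14,0.02,1],[0,0,0.12,0.82,-0.15,0.02,1]],
])

```text
t: 33.62
eef_pos: [0.422, 0.1284, 0.142]
tcp_rot: [0.723, 0.691, -0.001, -0.001]
ft_force: [-0.2, -0.4, -0.2]
width: 1.002
grip_force: 0.0
```

>>> step_arm([
  [[0,0,0.12,0.82,-0.15,0.02,1],[0,0,0.12,0.81,-0.17,0.02,1],[0,0,0.12,0.81,-0.17,0.01,1],[0,0,0.12,0.81,-0.19,0.02,1],[0,0,0.13,0.81,-0.19,0.01,1],[0,0,0,0,0,0,1],[0,0,0,0,0,0,1],[0,0,0,0,0,0,1]],
])

```text
t: 34.28
eef_pos: [0.3995, 0.2906, 0.1388]
tcp_rot: [0.744, 0.668, -0.002, 0.0]
ft_force: [0.6, -0.7, 0.6]
width: 0.999
grip_force: 0.0
```

```bash
python3 - <<'E'
from h import *
o=st(); print(head(o)); s,p=wcloud(); print('wrist',blobs(p,[(.402,.291)],.033,.05,.06))
plan([(.4015,.291,.014,83.8)],1)
E
```

```text
t 34.2833 pos [0.3995 0.2906 0.1388] q [ 7.443e-01  6.678e-01 -1.600e-03  3.000e-04] f [ 0.6 -0.7  0.6] w 0.9993238231174133 j [-0.45  0.5  -0.32  1.95  0.23  0.72 -1.02]
83.8
wrist [(0.3989, 0.2912, 56.2, 38.9, -6.4, 0.0392, 3799)]
[[[0,0.01,0,0.01,0.01,0.78,1],
[0,0.01,-0.01,0.01,0.01,0.78,1],
[-0.01,0,0,0.01,0.01,0.78,1],
[0,0.01,-0.01,0.01,0.01,0.78,1]]]
4 rows
```

>>> step_arm([
  [[0,0,0,0.01,0.01,0.78,1],[0,0,0,0,0,0.78,1],[0,0,0,0,0,0.78,1],[0,0,0,0,0,0.76,1],[0,0,0,0,0,0,1],[0,0,0,0,0,0,0],[0,0,0,0,0,0,0],[0,0,0,0,0,0,0]],
])

```text
t: 35.0
eef_pos: [0.4019, 0.2926, 0.0177]
tcp_rot: [0.745, 0.667, 0.002, 0.0]
ft_force: [-0.1, -0.9, 0.6]
width: 0.835
grip_force: 0.0
```

>>> step_arm([
  [[0,0,0,0,0,0,0],[0,0,0,0,0,0,0],[0,0,0,0,0,0,0],[0,0,0,0,0,0,0],[0,0,0,0,0,0,0]],
])

```text
t: 35.42
eef_pos: [0.4008, 0.2925, 0.0168]
tcp_rot: [0.744, 0.668, 0.001, 0.0]
ft_force: [0.7, -0.2, 6.5]
width: 0.602
grip_force: 20.0
```

```bash
python3 - <<'E'
from h import *
o=st(); print(head(o))
x,y,_=o['eef_pos']
s=slot(.0195); plan([(x,y,.15,head(o)),(*s,.15,98.8)],0)
E
```

```text
t 35.4167 pos [0.4008 0.2925 0.0168] q [7.443e-01 6.678e-01 6.000e-04 1.000e-04] f [ 0.7 -0.2  6.5] w 0.6022427263354954 j [-0.53  0.7  -0.21  2.05  0.34  0.42 -1.12]
83.8
[[[0,0,0,0,0,-0.83,0],
[0,0,0,0,0,-0.83,0],
[0,0,0,0,0,-0.83,0],
[0.01,-0.01,0,0,0,-0.84,0],
[0,0,-0.13,-0.8,0.21,0,0],
[0,0,-0.12,-0.8,0.2,0,0],
[0,0,-0.13,-0.8,0.19,0,0],
[0,0,-0.12,-0.8,0.17,0,0]]]
[[[0,0,-0.13,-0.81,0.16,0,0],
[0,0,-0.12,-0.81,0.15,0,0],
[0,0,-0.13,-0.81,0.14,0,0],
[0,0,-0.12,-0.81,0.13,0,0],
[0,0,-0.13,-0.81,0.12,0,0],
[0,0,-0.12,-0.82,0.11,0,0],
[0,0,-0.13,-0.82,0.1,0,0],
[0,0,-0.12,-0.82,0.09,0,0]]]
[[[0,0,-0.13,-0.82,0.08,0,0],
[0,0,-0.12,-0.82,0.07,0,0],
[0,0,-0.13,-0.82,0.06,0,0],
[0,0,-0.12,-0.82,0.05,0,0],
[0,0,-0.13,-0.82,0.04,0,0],
[0,0,-0.12,-0.82,0.03,0,0],
[0,0,-0.13,-0.82,0.02,0,0],
[0,0,-0.12,-0.82,0,0.01,0]]]
24 rows
```

>>> step_arm([
  [[0,0,0,0,0,-0.83,0],[0,0,0,0,0,-0.83,0],[0,0,0,0,0,-0.83,0],[0,0,0,0,0,-0.84,0],[0,0,-0.13,-0.8,0.21,0,0],[0,0,-0.12,-0.8,0.2,0,0],[0,0,-0.13,-0.8,0.19,0,0],[0,0,-0.12,-0.8,0.17,0,0]],
])

```text
t: 36.08
eef_pos: [0.4198, 0.1605, 0.1493]
tcp_rot: [0.726, 0.688, 0.0, 0.0]
ft_force: [0.4, -0.1, -0.9]
width: 0.603
grip_force: 20.0
```

>>> step_arm([
  [[0,0,-0.13,-0.81,0.16,0,0],[0,0,-0.12,-0.81,0.15,0,0],[0,0,-0.13,-0.81,0.14,0,0],[0,0,-0.12,-0.81,0.13,0,0],[0,0,-0.13,-0.81,0.12,0,0],[0,0,-0.12,-0.82,0.11,0,0],[0,0,-0.13,-0.82,0.1,0,0],[0,0,-0.12,-0.82,0.09,0,0]],
])

```text
t: 36.75
eef_pos: [0.457, -0.1006, 0.1491]
tcp_rot: [0.689, 0.724, -0.0, -0.0]
ft_force: [0.1, 0.5, -0.4]
width: 0.603
grip_force: 20.0
```

>>> step_arm([
  [[0,0,-0.13,-0.82,0.08,0,0],[0,0,-0.12,-0.82,0.07,0,0],[0,0,-0.13,-0.82,0.06,0,0],[0,0,-0.12,-0.82,0.05,0,0],[0,0,-0.13,-0.82,0.04,0,0],[0,0,-0.12,-0.82,0.03,0,0],[0,0,-0.13,-0.82,0.02,0,0],[0,0,-0.12,-0.82,0,0.01,0]],
])

```text
t: 37.42
eef_pos: [0.4958, -0.3604, 0.1484]
tcp_rot: [0.651, 0.759, -0.0, -0.0]
ft_force: [0.9, -0.3, -0.7]
width: 0.604
grip_force: 20.0
```

>>> step_arm([
  [[0,0,0,0,0,0,0],[0,0,0,0,0,0,0],[0,0,0,0,0,0,0],[0,0,0,0,0,0,0]],
])

```text
t: 37.75
eef_pos: [0.4964, -0.3567, 0.1486]
tcp_rot: [0.65, 0.76, 0.0, -0.001]
ft_force: [-0.8, -0.3, -0.6]
width: 0.601
grip_force: 20.0
```

```bash
python3 - <<'E'
from h import *
o=st(); print(head(o),slot(.0196))
plan([(*slot(.0196),.15,98.8),(*slot(.0196),.082,98.8)],0)
E
```

```text
t 37.75 pos [ 0.4964 -0.3567  0.1486] q [ 6.498e-01  7.601e-01  5.000e-04 -7.000e-04] f [-0.8 -0.3 -0.6] w 0.601087219944688 j [ 0.82  0.65 -0.39  1.62  0.29  0.93  0.48]
98.95 (np.float64(0.4965), np.float64(-0.3586))
[[[0,-0.02,0.02,-0.05,0,-0.04,0],
[0,0,0,0,0,0.57,0],
[0,0,0,0,0,0.57,0],
[0,0,0,0,0,0.56,0]]]
4 rows
```

>>> step_arm([
  [[0,0,0,-0.03,0,0.55,0],[0,0,0,0,0,0.6,0],[0,0,0,0,0,0.5,0],[0,0,0,0,0,0,0],[0,0,0,0,0,0,0],[0,0,0,0,0,0,0],[0,0,0,0,0,0,0]],
])

```text
t: 38.33
eef_pos: [0.4977, -0.3601, 0.0845]
tcp_rot: [0.65, 0.76, 0.0, 0.002]
ft_force: [0.3, -0.1, -0.8]
width: 0.609
grip_force: 20.0
```

```bash
python3 - <<'E'
from h import *
o=st(); print(head(o),slot(.0196)); d=np.array(o['eef_pos'][:2])-SH; print(d@[.988,.153],d@[-.153,.988])
E
```

```text
t 38.3333 pos [ 0.4977 -0.3601  0.0845] q [6.505e-01 7.595e-01 4.000e-04 1.600e-03] f [ 0.3 -0.1 -0.8] w 0.6085456035485607 j [ 0.81  0.73 -0.36  1.67  0.34  0.8   0.45]
98.84 (np.float64(0.4965), np.float64(-0.3586))
0.0009387306494427587 0.01796367311726691
```

>>> step_arm([
  [[0,0,0,0.04,-0.02,0.08,0],[0,0,0,0,0,0.06,0],[0,0,0,0,0,0,0],[0,0,0,0,0,0,0],[0,0,0,0,0,0,0]],
])

```text
t: 38.75
eef_pos: [0.4953, -0.3587, 0.0772]
tcp_rot: [0.651, 0.759, 0.0, 0.0]
ft_force: [-0.4, 0.2, -1.1]
width: 0.597
grip_force: 20.0
```

>>> step_arm([
  [[0,0,0,0,0,0.03,0],[0,0,0,0,0,0,0.85],[0,0,0,0,0,0,0.85],[0,0,0,0,0,0,0.85],[0,0,0,0,0,0,0.85],[0,0,0,0,0,-0.6,1],[0,0,0,0,0,-0.7,1],[0,0,0,0,0,-0.7,1]],
])

```text
t: 39.42
eef_pos: [0.4948, -0.3583, 0.156]
tcp_rot: [0.651, 0.759, 0.0, -0.001]
ft_force: [0.6, -0.3, 0.7]
width: 0.987
grip_force: 0.0
```

```bash
python3 - <<'E'
from h import *
o=st(); s,p=wcloud(); row(p)
blocks([(.408,-.15)])
plan([(.4075,-.1505,.14,108)],1)
E
```

```text
t 39.4167 pos [ 0.4948 -0.3583  0.156 ] q [ 0.6507  0.7593  0.     -0.0011] f [ 0.6 -0.3  0.7] w 0.9869023002052653 j [ 0.83  0.65 -0.4   1.61  0.29  0.95  0.49]
blk [ 0.4975 -0.3735] [56.3 66.1] 10.2 sx -0.0013 sy 0.0047
blk [ 0.5101 -0.4462] [56.5 25.9] 7.6 sx 0.0001 sy -0.0690
top [(0.4101, -0.1512, 56.0, 38.7, 17.5, 0.038, 292)]
scene [(0.4064, -0.1492, 57.2, 38.3, 19.3, 0.0389, 389)]
[[[0.01,0.01,-0.22,0.79,-0.2,0.06,1],
[0,0,-0.22,0.79,-0.18,0.06,1],
[0.01,0.01,-0.22,0.79,-0.17,0.06,1],
[0,0,-0.22,0.8,-0.15,0.07,1],
[0.01,0.01,-0.22,0.8,-0.13,0.06,1],
[0,0,-0.22,0.8,-0.11,0.07,1],
[0.01,0.01,-0.21,0.81,-0.09,0.06,1]]]
7 rows
```

>>> step_arm([
  [[0,0,-0.22,0.79,-0.2,0.06,1],[0,0,-0.22,0.79,-0.18,0.06,1],[0,0,-0.22,0.79,-0.17,0.06,1],[0,0,-0.22,0.8,-0.15,0.07,1],[0,0,-0.22,0.8,-0.13,0.06,1],[0,0,-0.22,0.8,-0.11,0.07,1],[0,0,-0.21,0.81,-0.09,0.06,1],[0,0,0,0,0,0,1]],
])

```text
t: 40.23
eef_pos: [0.4011, -0.1435, 0.137]
tcp_rot: [0.584, 0.812, -0.0, -0.004]
ft_force: [-0.4, 0.3, 0.2]
width: 0.999
grip_force: 0.0
```

>>> step_arm([
  [[0,0,0,0,0,0,1],[0,0,0,0,0,0,1],[0,0,0,0,0,0,1]],
])

```text
t: 40.48
eef_pos: [0.4061, -0.151, 0.1379]
tcp_rot: [0.589, 0.808, -0.0, 0.0]
ft_force: [-0.3, -0.1, -0.6]
width: 1.0
grip_force: 0.0
```

```bash
python3 - <<'E'
from h import *
o=st(); print(head(o)); s,p=wcloud(); print('wrist',blobs(p,[(.408,-.15)],.033,.05,.06))
p=cloud(snap('scene')); row(p)
plan([(.4075,-.1505,.014,109)],1)
E
```

```text
t 40.4833 pos [ 0.4061 -0.151   0.1379] q [ 0.5888  0.8082 -0.      0.    ] f [-0.3 -0.1 -0.6] w 1.000095909767489 j [ 0.64  0.44 -0.46  2.11  0.31  0.66  0.28]
107.85
wrist [(0.4053, -0.1505, 56.5, 38.5, 20.2, 0.0393, 3758)]
blk [ 0.5035 -0.3985] [ 58.6 120.5] 10.0 sx 0.0008 sy -0.0208
[[[0,0,-0.05,0,0.01,0.78,1],
[0,0,-0.05,0,0.01,0.77,1],
[0,0,-0.05,0,0.01,0.78,1],
[0,0,-0.04,0,0.01,0.77,1]]]
4 rows
```

>>> step_arm([
  [[0,0,-0.05,0.01,0.01,0.78,1],[0,0,-0.05,0,0.01,0.77,1],[0,0,-0.05,0,0,0.78,1],[0,0,-0.05,0,0,0.75,1],[0,0,0,0,0,0,1],[0,0,0,0,0,0,0],[0,0,0,0,0,0,0],[0,0,0,0,0,0,0]],
])

```text
t: 41.25
eef_pos: [0.4077, -0.1497, 0.0166]
tcp_rot: [0.58, 0.815, 0.001, 0.002]
ft_force: [-0.4, 0.1, 0.9]
width: 0.834
grip_force: 0.0
```

>>> step_arm([
  [[0,0,0,0,0,0,0],[0,0,0,0,0,0,0],[0,0,0,0,0,0,0],[0,0,0,0,0,0,0],[0,0,0,0,0,0,0]],
])

```text
t: 41.67
eef_pos: [0.4066, -0.1496, 0.0159]
tcp_rot: [0.58, 0.815, -0.0, 0.001]
ft_force: [-1.1, 0.1, 7.3]
width: 0.602
grip_force: 20.0
```

```bash
python3 - <<'E'
from h import *
o=st(); print(head(o))
x,y,_=o['eef_pos']
s=slot(.06); plan([(x,y,.15,head(o)),(*s,.15,98.8)],0)
E
```

```text
t 41.6667 pos [ 0.4066 -0.1496  0.0159] q [ 5.797e-01  8.149e-01 -1.000e-04  7.000e-04] f [-1.1  0.1  7.3] w 0.602400992541104 j [ 0.47  0.66 -0.25  2.22  0.52  0.32  0.11]
109.15
[[[0,0,0,0,0,-0.84,0],
[0,0,0,0,0,-0.84,0],
[0,0.01,0,0,0,-0.84,0],
[0.01,0,0,0,0,-0.83,0],
[0,0,0.29,-0.78,0.1,0,0],
[0,0,0.29,-0.78,0.12,0,0],
[0,0,0.29,-0.77,0.15,0,0],
[0,0,0.28,-0.77,0.17,0,0]]]
[[[0,0,0.29,-0.76,0.19,0,0],
[0,0,0.28,-0.76,0.21,0,0]]]
10 rows
```

>>> step_arm([
  [[0,0,0,0,0,-0.84,0],[0,0,0,0,0,-0.84,0],[0,0,0,0,0,-0.84,0],[0,0,0,0,0,-0.83,0],[0,0,0.29,-0.78,0.1,0,0],[0,0,0.29,-0.78,0.12,0,0],[0,0,0.29,-0.77,0.15,0,0],[0,0,0.28,-0.77,0.17,0,0]],
])

```text
t: 42.33
eef_pos: [0.4626, -0.2633, 0.1495]
tcp_rot: [0.628, 0.778, -0.0, 0.0]
ft_force: [0.7, -0.4, -1.2]
width: 0.599
grip_force: 20.0
```

>>> step_arm([
  [[0,0,0.29,-0.76,0.19,0,0],[0,0,0.28,-0.76,0.21,0,0],[0,0,0,0,0,0,0],[0,0,0,0,0,0,0],[0,0,0,0,0,0,0],[0,0,0,0,0,0,0],[0,0,0,0,0,0,0]],
])

```text
t: 42.92
eef_pos: [0.4899, -0.3168, 0.1492]
tcp_rot: [0.65, 0.76, 0.0, -0.0]
ft_force: [-0.0, 0.3, -1.1]
width: 0.603
grip_force: 20.0
```

```bash
python3 - <<'E'
from h import *
o=st(); print(head(o)); d=np.array(o['eef_pos'][:2])-SH; print(d@[.988,.153],d@[-.153,.988])
plan([(*slot(.06),.15,98.8),(*slot(.06),.082,98.8)],0)
E
```

```text
t 42.9167 pos [ 0.4899 -0.3168  0.1492] q [ 6.495e-01  7.603e-01  1.000e-04 -5.000e-04] f [-0.   0.3 -1.1] w 0.6027784888051668 j [ 0.8   0.62 -0.42  1.7   0.31  0.89  0.41]
98.99
-0.00010710980342706206 0.06195026885987272
[[[0,-0.01,0.03,-0.05,0,-0.02,0],
[0,0,0,0,0,0.57,0],
[0,0,0,0,0,0.57,0],
[0,0,0,0,0,0.56,0]]]
4 rows
```

>>> step_arm([
  [[0,0,0,-0.02,0,0.55,0],[0,0,0,0,0,0.6,0],[0,0,0,0,0,0.5,0],[0,0,0,0,0,0,0],[0,0,0,0,0,0,0],[0,0,0,0,0,0,0],[0,0,0,0,0,0,0]],
])

```text
t: 43.5
eef_pos: [0.4915, -0.3193, 0.0847]
tcp_rot: [0.65, 0.76, 0.0, 0.002]
ft_force: [-0.6, 0.2, -1.5]
width: 0.598
grip_force: 20.0
```

```bash
python3 - <<'E'
from h import *
o=st(); print(head(o)); d=np.array(o['eef_pos'][:2])-SH; print(d@[.988,.153],d@[-.153,.988])
E
```

```text
t 43.5 pos [ 0.4915 -0.3193  0.0847] q [6.502e-01 7.597e-01 4.000e-04 1.500e-03] f [-0.6  0.2 -1.5] w 0.5982863610243392 j [ 0.77  0.7  -0.38  1.75  0.36  0.75  0.37]
98.88
0.0010836810100579661 0.059170764502713157
```

>>> step_arm([
  [[0,0,0,0.01,-0.02,0.09,0],[0,0,0,0,0,0.07,0],[0,0,0,0,0,0,0],[0,0,0,0,0,0,0],[0,0,0,0,0,0,0]],
])

```text
t: 43.92
eef_pos: [0.4895, -0.3189, 0.0767]
tcp_rot: [0.65, 0.76, 0.0, 0.0]
ft_force: [0.6, -0.1, -0.3]
width: 0.598
grip_force: 20.0
```

>>> step_arm([
  [[0,0,0,0,0,0.03,0],[0,0,0,0,0,0,0.85],[0,0,0,0,0,0,0.85],[0,0,0,0,0,0,0.85],[0,0,0,0,0,0,0.85],[0,0,0,0,0,-0.6,1],[0,0,0,0,0,-0.7,1],[0,0,0,0,0,-0.7,1]],
])

```text
t: 44.58
eef_pos: [0.4889, -0.3185, 0.1557]
tcp_rot: [0.65, 0.76, -0.0, -0.001]
ft_force: [0.1, -0.1, 1.0]
width: 0.988
grip_force: 0.0
```

>>> step_arm([
  [[0,0,0,0.8,0,-0.3,1],[0,0,0,0.8,0,-0.3,1],[0,0,0,0.8,0,0,1],[0,0,0,0.8,0,0,1],[0,0,0,0.5,0,0,1],[0,0,0,0,0,0,1],[0,0,0,0,0,0,1]],
])

```text
t: 45.17
eef_pos: [0.4668, -0.1718, 0.1798]
tcp_rot: [0.649, 0.761, -0.0, 0.0]
ft_force: [-0.6, -0.5, -0.2]
width: 0.999
grip_force: 0.0
```

```bash
python3 - <<'E'
from h import *
o=st()
q=cloud(snap('scene','s3.png')); row(q); lid(); row(cloud(snap('top','t3.png')))
E
```

```text
t 45.1667 pos [ 0.4668 -0.1718  0.1798] q [ 6.493e-01  7.605e-01 -0.000e+00  3.000e-04] f [-0.6 -0.5 -0.2] w 0.9989634275874428 j [ 0.63  0.46 -0.46  1.9   0.27  0.84  0.19]
blk [ 0.4908 -0.3177] [58.4 38. ] 8.3 sx 0.0006 sy 0.0609
blk [ 0.5028 -0.3983] [ 61.  119.4] 9.5 sx 0.0002 sy -0.0205
-0.05 452 [0.0639 0.0655 0.0671]
-0.035 453 [0.0639 0.0655 0.067 ]
-0.02 479 [0.0639 0.0654 0.0669]
0 492 [0.0639 0.0654 0.0669]
0.02 523 [0.0638 0.0654 0.0669]
0.04 1244 [0.0349 0.06   0.0661]
blk [ 0.5046 -0.3873] [ 56.5 147.4] 9.8 sx 0.0036 sy -0.0099
```

View pics/s3.png

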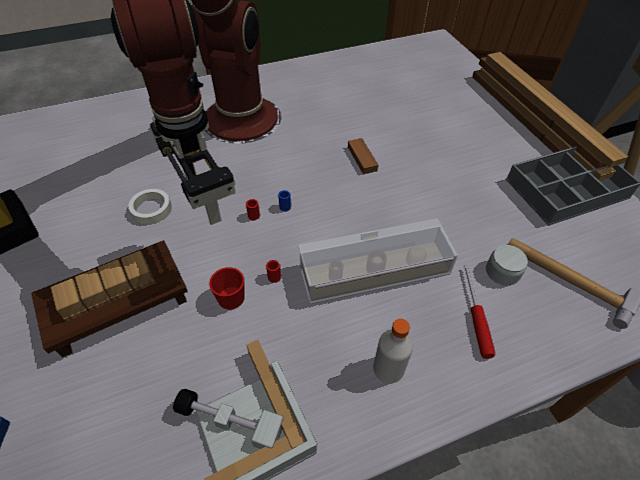

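The final scene view shows four blocks in one straight, close row on the shelf at (100,283). The lid is flat shut on the box at (378,255), and everything else is in its place.

```bash
python3 -c "
from h import *
print(workorder.job_done())"
```

```text
the job is handed in; nothing more can be done
None
```

The job is handed in: the two sleeves present (medium and small) are fully home on their pegs, the lid is shut past its catch, and the four blocks stand in one straight row on the shelf with gaps of about 2–3 mm.

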